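Load the bench drying oven past its safety latch

TASK

Load the small drying oven on the bench: press its sprung latch hook down through the opening in the oven's top to free the door, swing the door wide open (square to the front or more) and pull the tray out to its stop. Stand every melting dish that is on the bench, grey or white, upright on the tray and let go of it, then push the tray fully home with the dishes on it and shut the door until the hook has caught again. Do not disturb the jars, the file and the tweezers.

Things in the scene. Friction and masses are not known exactly. Their poses are not given: they have to be found in the camera images.
- oven: Grey sheet-steel bench drying oven, fixed; without its door 220 mm deep, 150 wide, 110 high. Origin on the bench under its middle; x points from its front (x = -110 mm) to its back (+110), y to the left of someone facing the front, z up. Its flat top has one opening near the right front: x -110 (open to the door) to -38 mm, y -63 to -7 mm. Dial and louvres are fixed decoration.
- oven_door (a joint): Door angle, rad: 0 shut, grows as it swings out, stop 1.75. A hollow steel pan, 46 mm thick, z 12 to 110 mm, open at the back, covering the whole front; it spans 10 to 160 mm from its upright hinge at the left front edge. Moves lightly (friction 0.05 N m), stays where left. Shut, the hook holds it (about 2 mm of play).
- door_hinge (a point): On the door's upright hinge axis, at the height of the oven's top (110 mm): x = -110, y = +85 mm in the oven's frame. Fixed to the oven.
- door_edge (a point): On the door, at the rear edge of its top flange (6 mm thick, 104 to 110 mm above the bench), 120 mm from the hinge: here a fingertip standing in the opening can draw the door open. Its x points from the door's outer face (46 mm away, along -x) to its inner side; its y along the door to the hinge. Moves with the door.
- oven_hook (a joint): Angle of the sprung latch hook, rad: 0 up (at rest), grows as pressed, stop 0.32. A steel arm 16 mm wide, pivoted inside the door, running back under the opening, 12 mm below the top; its upright tooth stands behind the strike pin and clears it from 0.09 on. Hold it down while the door is drawn the first 25 mm. On shutting, the tooth's sloped back rides under the pin and springs up (under 8 N).
- hook_press (a point): On the upper face of the hook arm, 58 mm from its pivot, 25 mm behind the shut door's rear edge, in the free part of the opening between door and pin (43 mm along the oven's x, 56 mm along y). Press straight down here: 98 mm above the bench at rest, free from 6 mm down, stop at 17 mm, about 2 to 6 N. Moves with hook and door.
- oven_tray (a joint): How far the tray is drawn out to the front, m: 0 fully home, 0.185 at its stop. About 1.2 N of friction.
- tray_handle (a point): Grip point of the tray's handle: an upright loop of 10 mm round bar in the middle of the tray's front, in the oven's x-z plane (10 mm thick along the oven's y, 30 mm long along x; its front is 10 mm before this point, its top 10 mm above). 79 mm above the bench, 21 mm before the oven's front plane when home; to be pinched from above across y once the door is open.
- tray_floor (a point): Middle of the tray's floor, 51 mm above the bench; axes as the oven's. Inside its 8 mm high lips the floor measures 199 mm (x) by 124 mm (y). Drawn out to the stop, its rear 25 mm stay under the oven's top. Three dishes fit one behind the other along x. Moves with the tray.
- crucible_1: Grey used melting dish (round bowl of fireclay), 51 mm across the rim, 24 mm high, flat foot 42 mm wide, 60 g. Origin under its middle, z up when it stands upright. May be absent.
- crucible_2: Another grey melting dish like crucible_1. May be absent.
- dish_1: White porcelain melting dish, 56 mm across the rim, 24 mm high. Origin under its middle, z up when it stands upright. May be absent.
- dish_2: Another white melting dish like dish_1. May be absent.
- salt_jar: Bystander: white jar with a blue lid, 52 mm wide, 60 mm high; origin under its middle.
- file_1: Bystander: half-round file with a wooden handle, 255 mm long, lying on the bench.
- strike_pin (a point): Middle of the steel strike pin, fixed to the oven, 6 mm thick, that runs along the oven's y across the opening in the top, 7 mm below the top face. The hook's tooth catches behind it.
- tweezers_1: Bystander: dark tweezers, 137 mm long, lying flat beside the tall black hearth screen. That screen is fixed, 360 to 380 mm high; its face bounds this part of the bench on the right at y = 77 mm (x 360 to 870 mm), and a second one runs from its near end to the right at x = 290 to 360 mm: pass over them, and keep the wrist clear of them.

How it is judged:
On the way, in this order (a step that is already met when the one before it is completed fails the run):
1. the door has been freed and swung wide open (value of joint oven_door above 1.4 rad), for 0.2 s.
2. the tray has been pulled out to its stop, the door still open (value of joint oven_tray above 0.178 m and value of joint oven_door above 1.4 rad), for 0.2 s.
3. every melting dish stands upright on the drawn-out tray, let go (x of crucible_1 in the frame of tray_floor between -0.082 and 0.082 m and y of crucible_1 in the frame of tray_floor between -0.045 and 0.045 m and z of crucible_1 in the frame of tray_floor between -0.004 and 0.006 m and angle between each of crucible_1, crucible_2, dish_1, dish_2's own z axis and vertical below 0.15 rad and linear speed of each of crucible_1, crucible_2, dish_1, dish_2 below 0.02 m/s and contact force between the fingers and crucible_1 below 0.1 N and x of crucible_2 in the frame of tray_floor between -0.082 and 0.082 m and y of crucible_2 in the frame of tray_floor between -0.045 and 0.045 m and z of crucible_2 in the frame of tray_floor between -0.004 and 0.006 m and contact force between the fingers and crucible_2 below 0.1 N and x of dish_1 in the frame of tray_floor between -0.082 and 0.082 m and y of dish_1 in the frame of tray_floor between -0.045 and 0.045 m and z of dish_1 in the frame of tray_floor between -0.004 and 0.006 m and contact force between the fingers and dish_1 below 0.1 N and x of dish_2 in the frame of tray_floor between -0.082 and 0.082 m and y of dish_2 in the frame of tray_floor between -0.045 and 0.045 m and z of dish_2 in the frame of tray_floor between -0.004 and 0.006 m and contact force between the fingers and dish_2 below 0.1 N and value of joint oven_tray above 0.14 m), for 0.3 s.
4. the tray is fully home with all dishes on it (x of crucible_1 in the frame of tray_floor between -0.082 and 0.082 m and y of crucible_1 in the frame of tray_floor between -0.045 and 0.045 m and z of crucible_1 in the frame of tray_floor between -0.004 and 0.006 m and angle between each of crucible_1, crucible_2, dish_1, dish_2's own z axis and vertical below 0.15 rad and x of crucible_2 in the frame of tray_floor between -0.082 and 0.082 m and y of crucible_2 in the frame of tray_floor between -0.045 and 0.045 m and z of crucible_2 in the frame of tray_floor between -0.004 and 0.006 m and x of dish_1 in the frame of tray_floor between -0.082 and 0.082 m and y of dish_1 in the frame of tray_floor between -0.045 and 0.045 m and z of dish_1 in the frame of tray_floor between -0.004 and 0.006 m and x of dish_2 in the frame of tray_floor between -0.082 and 0.082 m and y of dish_2 in the frame of tray_floor between -0.045 and 0.045 m and z of dish_2 in the frame of tray_floor between -0.004 and 0.006 m and value of joint oven_tray below 0.006 m), for 0.2 s.
5. the door is shut and the hook has caught (value of joint oven_door below 0.02 rad and value of joint oven_hook below 0.03 rad), for 0.3 s.
At the end, for the whole second after the job is handed in: Every dish present stands upright (within 0.15 rad) and still on the tray's floor, its middle within 82 mm (x) and 45 mm (y) of the tray's middle; the tray is home within 8 mm; the door is shut within 0.02 rad with the hook sprung up behind the pin (hook under 0.03 rad) (all of step 5 and x of crucible_1 in the frame of tray_floor between -0.082 and 0.082 m and y of crucible_1 in the frame of tray_floor between -0.045 and 0.045 m and z of crucible_1 in the frame of tray_floor between -0.004 and 0.006 m and angle between each of crucible_1, crucible_2, dish_1, dish_2's own z axis and vertical below 0.15 rad and linear speed of each of crucible_1, crucible_2, dish_1, dish_2 below 0.02 m/s and x of crucible_2 in the frame of tray_floor between -0.082 and 0.082 m and y of crucible_2 in the frame of tray_floor between -0.045 and 0.045 m and z of crucible_2 in the frame of tray_floor between -0.004 and 0.006 m and x of dish_1 in the frame of tray_floor between -0.082 and 0.082 m and y of dish_1 in the frame of tray_floor between -0.045 and 0.045 m and z of dish_1 in the frame of tray_floor between -0.004 and 0.006 m and x of dish_2 in the frame of tray_floor between -0.082 and 0.082 m and y of dish_2 in the frame of tray_floor between -0.045 and 0.045 m and z of dish_2 in the frame of tray_floor between -0.004 and 0.006 m and value of joint oven_tray below 0.008 m); the robot touches nothing.
It fails at once if the white jar, the file or the tweezers were displaced by more than 3 cm (distance of any of salt_jar, file_1, tweezers_1 from where it was at the start of the episode above 0.03 m).
Of crucible_1, crucible_2, dish_1, dish_2 only 2 to 3 are there at a start; the rules pass over those that are not, and their reading is None.
At some moment in a run one of crucible_1, crucible_2, dish_1, dish_2 may be knocked a few centimetres aside while the robot is not near it.
Once in a run the grip may slacken for a moment while it holds something.
It also fails if it takes over 210 s, if anything falls off the work surface, if the arm or the gripper's body presses on something with over 40 N, if the wrist force passes 120 N, or if a joint passes its speed limit or range.

ROBOT

A 6-joint arm with a two-finger parallel gripper is mounted at the origin on a cart in front of the work surface, level with it; the furniture and walls round the work are solid. World frame = base frame: x ahead of the robot, y to its left, z up, the work surface at z = 0. Lengths are in m, angles in rad, forces in N, time in s.
With the tool pointing down it reaches from about 0.275 to 0.85 m from the base axis. Payload 5.2 kg.
Tool frame: the origin (TCP) lies between the finger pads; the fingertips stand 8 mm ahead of it and the grasp point (between the pads) lies 11 mm behind it (r.finger_overhang is the distance from the TCP to the fingertips, in m); z points along the fingers, y is the direction in which the jaws open and shut (so a half turn about z gives the same grasp; the last joint's range is limited). The gripper opens to 85 mm and grips with 20 to 120 N. Pads are 22 mm wide; open, the fingers measure 114 mm over their backs; the gripper's body (76 mm by 85 mm) begins 54 mm behind the grasp point. The pads swing forward as they close: fully open they stand 13 mm farther back than shut.
Start: joints at [1.007, 0.259, 1.535, -0, 1.348, -0.203], TCP at [0.194, 0.515, 0.239] pointing down, gripper open.
Joint ranges: [-3.14, 3.14], [-0.91, 2.08], [0.19, 2.58], [-1.22, 4.36], [0.22, 2.71], [-3.12, 3.12]. Speed limits (rad/s): [2.57, 2.57, 3.14, 3.14, 3.14, 3.14].

INTERFACE

Orientations are given as a 3x3 rotation matrix whose columns are the frame's x, y, z axes.
In Python, from station import r gives the robot as it stands.
- The arm moves only by the tool move_arm, never from a script. Its argument "targets" is a list of rows, each a list of 5 numbers: the shift along the tool's x, y, z in m, then the turn about the tool's z in degrees, then the opening in per cent of the stroke, from 0 (shut) to 100 (fully open). In form: [[x, y, z, twist, jaw], ...]. A call has 1 to 5 rows; each row shifts and turns the pose as measured when the row begins, along the tool's axes as they then stand; what a row does not reach is not made up. A row lasts 1/8 s, in which the tool goes at most 62.5 mm and 10.7 degrees, less where a joint would pass 70% of its speed; a pose out of reach is approached as far as the arm can. A call with a gripper value outside its range is refused whole. The fingers move at their own pace and stop on an object; the grip force is fixed at half the most. Time passes only in rows, so rows that do not move let the fingers close. It gives the time, the measured TCP pose, the force and the opening at its end, in the units of the state.
- r.get_obs(): the state, without advancing time (a new reading comes with each control period).
- r.camera(name): name is "scene" or "top"; returns a dict with "img" (420x560x3 uint8, blue, green, red), "fx", "fy", "cx", "cy" (pixels), "eye" and "orientation" of the camera in the world. Camera axes: x right, y down, z forward; pixel columns grow to the right and rows downward; lengths in m; the calibration is good to about 2 mm. A picture is of the moment at which its call begins. There is no depth.
- r.job_done(): hands the job in, once; it reports no verdict.
Trained networks look in the newest picture that a camera, given by its name, has taken for a name from the list of things; names that differ only in an ending like _2 or _b are one class to them, and where a whole thing is asked for, a point or a joint stands for the part that bears it (a point fixed in the world has none). Each returns a list of dicts, best first, with "confidence" (0 to 1); they miss things now and then, are a little off and sometimes report something else, mostly with a low value. They report only what shows in the picture. A call takes as long as a camera call.
- r.masks_of(camera, target): "pixels" (420x560 bool, what is visible of it) and "rect" ([left, top, width, height] in pixels, round what is visible of it).
The state is a dict: "clock": time; "qpos": joint angles; "qd": joint speeds; "joint_torque": joint torques, N m; "ee_pos": TCP position; "orientation": TCP orientation; "ft_force": force on the tool from outside, world axes, zero at the start; "ft_torque": the same for the moment, N m; "gripper_width": opening from 0.0 (shut) to 1.0 (fully open).
Only numpy, scipy, OpenCV 4.12 (cv2) and the standard library are available. Lean on these libraries where they do the work, as an engineer would, in place of code of your own. Each camera call takes 0.05 s, during which the arm holds its last target. There are 200 camera calls.

## Working session

There is one attempt and no reset: what is moved stays moved. The work goes in short steps, Python scripts to look and compute and a tool call to move; the robot and the scene stay as the last step left them, time stands still between calls to the robot, and variables do not carry over. Pictures are saved under pics/ and viewed, about 12 in all and at most 16, crops included, and the job is handed in when it is done.

Besides the shell and the picture viewer there is one more tool, called after "Request:" by a JSON object that holds its "api" and its "payload", one argument or row to a line. move_arm: Moves the arm, as the interface text tells. Its arguments: {"type":"object","properties":{"targets":{"type":"array"}},"required":["targets"]}

```bash
mkdir -p pics; ls
cat > h.py <<'E'
import numpy as np,cv2
from station import r
def cam(n,save=None):
    c=r.camera(n)
    if save: cv2.imwrite('pics/'+save,c['img'])
    return c
def ray(c,u,v):
    d=np.array([(u-c['cx'])/c['fx'],(v-c['cy'])/c['fy'],1.]);R=np.array(c['orientation']);return np.array(c['eye']),R@d
def atz(c,u,v,z):
    e,d=ray(c,u,v);return e+d*(z-e[2])/d[2]
def proj(c,p):
    q=np.array(c['orientation']).T@(np.array(p)-np.array(c['eye']));return c['fx']*q[0]/q[2]+c['cx'],c['fy']*q[1]/q[2]+c['cy']
def st():
    o=r.get_obs();print('t',round(o['clock'],2),'p',np.round(o['ee_pos'],4),'R',np.round(o['orientation'],3).tolist(),'f',np.round(o['ft_force'],1),'g',round(o['gripper_width'],3),'q',np.round(o['qpos'],2))
E
python3 - <<'E'
from h import *
np.set_printoptions(suppress=True)
st()
for n in('top','scene'):
    c=cam(n,n+'0.png');print(n,np.round(c['eye'],3),np.round(c['orientation'],3).tolist(),c['fx'],c['cx'],c['cy'])
    for t in('oven','oven_door','oven_hook','tray_handle','crucible_1','dish_1','salt_jar','file_1','tweezers_1'):
        for m in r.masks_of(n,t)[:4]:
            l,tp,w,h=m['rect'];ys,xs=np.nonzero(m['pixels'])
            print(t,round(m['confidence'],2),m['rect'],'cen',round(xs.mean(),1),round(ys.mean(),1),np.round(atz(c,xs.mean(),ys.mean(),.02),3))
E
```

```text
pics
t 0.0 p [0.1938 0.5142 0.2385] R [[-0.936, 0.353, -0.001], [0.353, 0.936, -0.002], [0.0, -0.002, -1.0]] f [ 0.7 -0.  -0.1] g 0.998 q [ 1.01  0.26  1.54  0.    1.35 -0.2 ]
top [0.33  0.285 0.958] [[-0.003, -0.982, 0.187], [-1.0, 0.003, 0.002], [-0.003, -0.187, -0.982]] 466.52884337112056 279.394691233878 208.66324810467896
oven 0.85 [204.3, 50.5, 89.3, 149.8] cen 248.6 126.8 [0.685 0.352 0.02 ]
oven_door 0.71 [201.6, 128.3, 90.1, 70.1] cen 252.0 176.9 [0.575 0.344 0.02 ]
oven_door 0.25 [363.8, 192.0, 3.9, 43.2] cen 366.0 213.4 [0.498 0.11  0.02 ]
oven_hook 0.8 [261.5, 128.4, 12.0, 36.7] cen 268.0 146.4 [0.641 0.31  0.02 ]
tray_handle 0.75 [252.3, 124.9, 31.7, 40.7] cen 267.6 143.5 [0.648 0.311 0.02 ]
crucible_1 0.75 [265.0, 128.8, 5.3, 31.5] cen 268.1 146.1 [0.642 0.31  0.02 ]
crucible_1 0.71 [302.2, 234.5, 25.9, 24.9] cen 314.3 248.4 [0.427 0.217 0.02 ]
crucible_1 0.15 [174.3, 303.9, 125.5, 17.9] cen 219.5 313.0 [0.3   0.405 0.02 ]
dish_1 0.91 [309.6, 119.9, 23.9, 25.1] cen 319.6 131.4 [0.674 0.202 0.02 ]
dish_1 0.17 [206.9, 134.0, 81.1, 64.6] cen 251.7 176.9 [0.576 0.344 0.02 ]
[... 773 characters left out ...]
 ]
oven_hook 0.7 [275.4, 153.7, 12.0, 18.3] cen 282.1 162.6 [0.713 0.335 0.02 ]
oven_hook 0.45 [214.5, 103.9, 103.0, 120.0] cen 267.8 164.4 [0.699 0.364 0.02 ]
tray_handle 0.82 [267.1, 148.9, 27.6, 22.5] cen 280.7 159.9 [0.722 0.34  0.02 ]
crucible_1 0.9 [287.4, 257.2, 30.7, 28.4] cen 302.8 271.1 [0.424 0.217 0.02 ]
crucible_1 0.58 [321.3, 198.2, 24.9, 21.6] cen 331.3 209.7 [0.592 0.198 0.02 ]
dish_1 0.87 [324.6, 176.2, 23.8, 20.6] cen 336.4 184.2 [0.671 0.202 0.02 ]
salt_jar 0.88 [274.2, 300.4, 34.6, 48.6] cen 289.2 326.6 [0.308 0.212 0.02 ]
file_1 0.89 [123.4, 298.0, 149.7, 23.6] cen 179.7 307.2 [0.296 0.398 0.02 ]
tweezers_1 0.7 [366.0, 269.2, 1.0, 0.1] cen 365.0 268.0 [0.46  0.111 0.02 ]
```

Run:
```python
import cv2
a=cv2.imread('pics/top0.png')[30:345,160:400];b=cv2.imread('pics/scene0.png')[80:350,110:390]
cv2.imwrite('pics/t0c.png',cv2.resize(a,None,fx=1.9,fy=1.9,interpolation=2));cv2.imwrite('pics/s0c.png',cv2.resize(b,None,fx=2.2,fy=2.2,interpolation=2))
```

```text
(no output)
```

View pics/t0c.png

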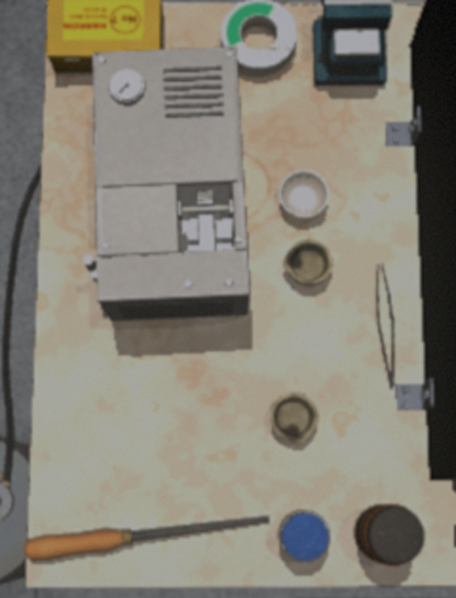

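View pics/s0c.png

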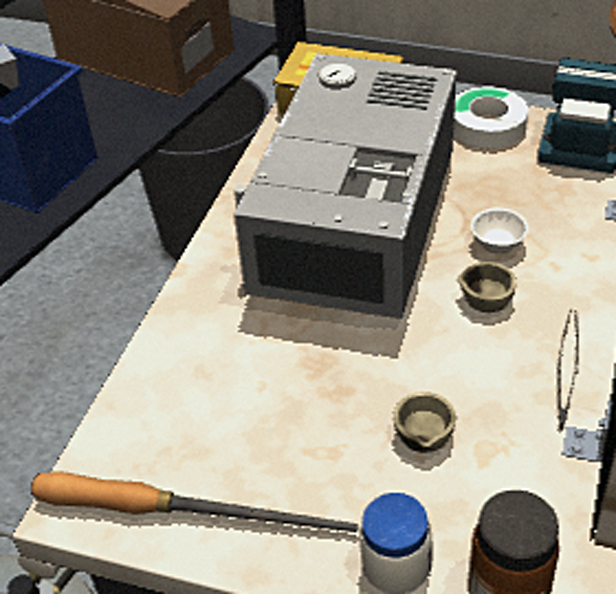

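The pictures show three dishes: two grey ones at crop px (308,262) and (294,418) and a white one at (304,195), all right of the oven. The door is shut and the pin is in the opening at about crop (205,207). Next I locate the oven.

Run:
```python
from h import *
from scipy.optimize import least_squares
c=cam('top');f=lambda u,v,z:atz(c,160+u/1.9,30+v/1.9,z)
P=dict(bl=(93,52,.11),br=(238,48,.11),dl=(98,302,.11),dr=(247,297,.11),sl=(97,253,.11),sr=(246,250,.11),or_=(177,182,.11),ofl=(178,252,.11),pinL=(180,208,.103),pinR=(233,206,.103))
for k,v in P.items(): print(k,np.round(f(*v),4))
M=dict(bl=(.11,.075),br=(.11,-.075),dl=(-.156,.075),dr=(-.156,-.075),sl=(-.11,.075),sr=(-.11,-.075),or_=(-.038,-.007),ofl=(-.11,-.007))
def res(x):
    o=[]
    for k,(a,b) in M.items():
        q=f(*P[k]);o+=[x[0]+a*np.cos(x[2])-b*np.sin(x[2])-q[0],x[1]+a*np.sin(x[2])+b*np.cos(x[2])-q[1]]
    return o
s=least_squares(res,[.68,.35,0],loss='soft_l1',f_scale=.003);x=s.x;print(x,np.round(np.array(res(x)).reshape(-1,2)*1000,1).tolist())
W=lambda a,b:np.round([x[0]+a*np.cos(x[2])-b*np.sin(x[2]),x[1]+a*np.sin(x[2])+b*np.cos(x[2])],4)
print('hookpress',W(-.085,-.035),'hinge',W(-.11,.085),'edge',W(-.11,-.035),'handle',W(-.131,0))
# refine with scene cam
d=cam('scene')
for n,a,b in(('bl',.11,.075),('br',.11,-.075),('dl',-.156,.075),('dr',-.156,-.075)):
    print(n,np.round(proj(d,[*W(a,b),.11]),1))
for n in('top','scene'):
    cc=d if n=='scene' else c
    for t in('crucible_1','dish_1'):
        for m in r.masks_of(n,t)[:3]:
            if m['confidence']<.5 or m['rect'][2]<15:continue
            l,tp,w,h=m['rect'];print(n,t,m['confidence'],np.round(atz(cc,l+w/2,tp+h/2,.014),4))
st()
```

```text
bl [0.7954 0.4249 0.11  ]
br [0.7993 0.2743 0.11  ]
dl [0.529  0.4131 0.11  ]
dr [0.5336 0.2668 0.11  ]
sl [0.5789 0.4153 0.11  ]
sr [0.5815 0.2675 0.11  ]
or_ [0.6529 0.3365 0.11  ]
ofl [0.5797 0.3349 0.11  ]
pinL [0.6279 0.3337 0.103 ]
pinR [0.6298 0.2801 0.103 ]
[0.68862915 0.34537271 0.03363537] [[0.6, -0.8], [1.8, -0.2], [1.2, 2.0], [1.7, -1.6], [-2.8, 1.3], [-0.3, -0.7], [-2.0, 0.6], [-0.8, -0.3]]
hookpress [0.6049 0.3075] hinge [0.5758 0.4266] edge [0.5799 0.3067] handle [0.5577 0.341 ]
bl [253.8 103.7]
br [318.4 111.5]
dl [215.4 176.9]
dr [292.6 188.7]
top crucible_1 0.98 [0.6002 0.194  0.014 ]
top crucible_1 0.64 [0.4246 0.2201 0.014 ]
top dish_1 0.67 [0.676  0.1977 0.014 ]
scene crucible_1 0.87 [0.5953 0.1961 0.014 ]
scene crucible_1 0.7 [0.4307 0.2198 0.014 ]
scene dish_1 0.75 [0.672 0.2   0.014]
t 1.3 p [0.1941 0.5146 0.2393] R [[-0.936, 0.353, -0.0], [0.353, 0.936, -0.0], [0.0, -0.0, -1.0]] f [ 0.8 -0.4 -0.3] g 1.0 q [ 1.01  0.26  1.54  0.    1.35 -0.2 ]
```

Run:
```python
import cv2
a=cv2.imread('pics/top0.png')[110:210,195:300];b=cv2.imread('pics/scene0.png')[95:225,205:325]
cv2.imwrite('pics/t1c.png',cv2.hconcat([cv2.resize(a,(400,381),interpolation=2),cv2.resize(b,(352,381),interpolation=2)]))
```

```text
(no output)
```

View pics/t1c.png

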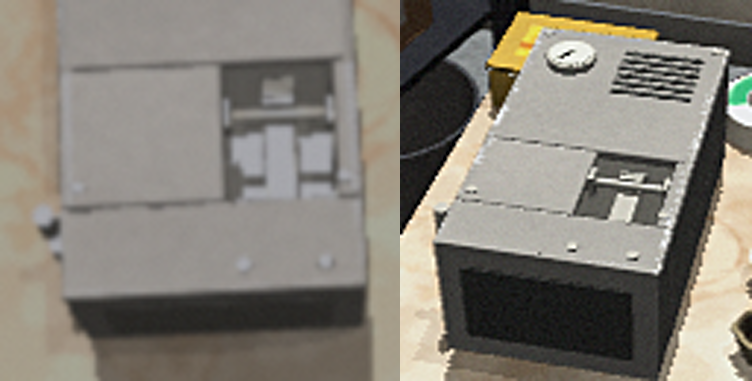

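The oven fit is good to about 2 mm in both cameras: origin (0.689, 0.345), yaw +0.034. First I turn the tool to line up with the oven and shut the jaws.

Request:
{"api": "move_arm", "payload": {
  "targets": [
    [0, 0, 0, -10, 0],
    [0, 0, 0, -10, 0],
    [0, 0, 0, -2.6, 0],
    [0, 0, 0, 0, 0]
  ]
}}

```text
clock: 1.8
ee_pos: [0.1941, 0.5146, 0.2393]
orientation: [[-0.999, -0.046, -0.0], [-0.046, 0.999, 0.0], [0.0, 0.0, -1.0]]
ft_force: [0.2, 0.0, -0.1]
gripper_width: 0.14
```

```bash
cat >> h.py <<'E'
X0=[.6886,.3454,.0336]
def W(a,b): 
    x=X0;return np.array([x[0]+a*np.cos(x[2])-b*np.sin(x[2]),x[1]+a*np.sin(x[2])+b*np.cos(x[2])])
def to(x,y,z,yaw=np.pi/2+.0336):  # tool shift to a world TCP goal; yaw = wanted direction of tool y
    o=r.get_obs();R=np.array(o['orientation']);d=R.T@(np.array([x,y,z])-o['ee_pos'])
    a=np.arctan2(R[1,1],R[0,1]);t=-np.degrees((yaw-a+np.pi/2)%np.pi-np.pi/2) if 0 else -np.degrees((yaw-a+np.pi/2)%np.pi-np.pi/2)
    print('shift mm',np.round(d*1000,1),'twist',round(t,1));return d
def oven(a,b,z,**k): return to(*W(a,b),z,**k)
E
python3 -c "
from h import *
st();oven(-.085,-.035,.16)"
```

```text
t 1.8 p [0.1941 0.5146 0.2393] R [[-0.999, -0.046, -0.0], [-0.046, 0.999, 0.0], [0.0, 0.0, -1.0]] f [ 0.2  0.  -0.1] g 0.14 q [ 1.01  0.26  1.54  0.    1.35 -0.61]
shift mm [-400.8 -225.7   79.3] twist 0.7
```

Request:
{"api": "move_arm", "payload": {
  "targets": [
    [-0.05, -0.028, 0, 0.7, 0],
    [-0.05, -0.028, 0.01, 0, 0],
    [-0.05, -0.028, 0.01, 0, 0],
    [-0.05, -0.028, 0.01, 0, 0],
    [-0.05, -0.028, 0.01, 0, 0]
  ]
}}

```text
clock: 2.42
ee_pos: [0.4528, 0.3839, 0.1999]
orientation: [[-0.999, -0.036, 0.002], [-0.036, 0.999, 0.005], [-0.003, 0.004, -1.0]]
ft_force: [0.5, 1.5, -0.4]
gripper_width: 0.0
```

Request:
{"api": "move_arm", "payload": {
  "targets": [
    [-0.05, -0.028, 0.01, 0, 0],
    [-0.05, -0.028, 0.01, 0, 0],
    [-0.04, -0.02, 0.01, 0, 0]
  ]
}}

```text
clock: 2.8
ee_pos: [0.601, 0.3093, 0.169]
orientation: [[-1.0, -0.031, 0.003], [-0.031, 1.0, 0.005], [-0.004, 0.005, -1.0]]
ft_force: [-0.4, 0.2, -0.3]
gripper_width: 0.0
```

```bash
python3 -c "
from h import *
st();oven(-.09,-.035,.115)"
```

```text
t 2.8 p [0.601  0.3093 0.169 ] R [[-1.0, -0.031, 0.003], [-0.031, 1.0, 0.005], [-0.004, 0.005, -1.0]] f [-0.4  0.2 -0.3] g 0.0 q [ 0.31  0.53  1.3   0.    1.3  -1.29]
shift mm [ 1.4 -2.2 54. ] twist -0.2
```

Request:
{"api": "move_arm", "payload": {
  "targets": [
    [0, -0.002, 0.04, 0, 0],
    [0, 0, 0.015, 0, 0],
    [0, 0, 0, 0, 0]
  ]
}}

```text
clock: 3.18
ee_pos: [0.6051, 0.3047, 0.1116]
orientation: [[-1.0, -0.023, 0.004], [-0.023, 1.0, 0.005], [-0.004, 0.005, -1.0]]
ft_force: [0.2, 0.6, 0.1]
gripper_width: -0.003
```

```bash
python3 -c "
from h import *
st();oven(-.088,-.035,.095)
c=cam('top');cv2.imwrite('pics/p2.png',cv2.resize(c['img'][100:220,190:320],None,fx=4,fy=4,interpolation=2))"
```

```text
t 3.17 p [0.6051 0.3047 0.1116] R [[-1.0, -0.023, 0.004], [-0.023, 1.0, 0.005], [-0.004, 0.005, -1.0]] f [0.2 0.6 0.1] g -0.003 q [ 0.3   0.58  1.37  0.    1.19 -1.29]
shift mm [ 3.2  2.8 16.6] twist -0.6
```

View pics/p2.png

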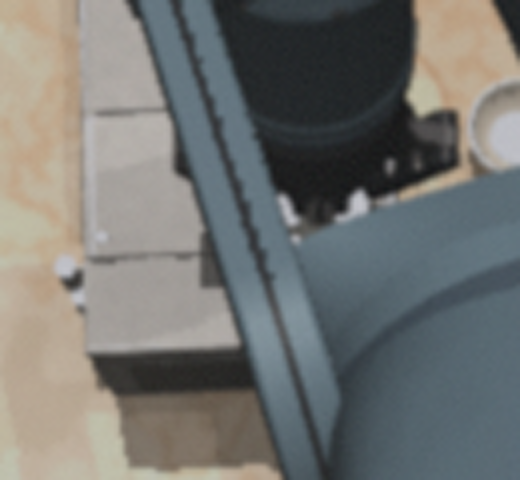

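The arm hides the opening in this view, so from here I press by force reading, step by step.

Request:
{"api": "move_arm", "payload": {
  "targets": [
    [0.002, 0.002, 0.008, -0.6, 0],
    [0, 0, 0.004, 0, 0],
    [0, 0, 0, 0, 0]
  ]
}}

```text
clock: 3.6
ee_pos: [0.604, 0.3086, 0.1043]
orientation: [[-0.999, -0.037, 0.011], [-0.037, 0.999, 0.006], [-0.011, 0.006, -1.0]]
ft_force: [-0.1, -1.7, 2.5]
gripper_width: 0.001
```

Request:
{"api": "move_arm", "payload": {
  "targets": [
    [0, 0, 0.004, 0, 0],
    [0, 0, 0.003, 0, 0]
  ]
}}

```text
clock: 3.85
ee_pos: [0.6043, 0.3089, 0.0985]
orientation: [[-0.999, -0.037, 0.013], [-0.037, 0.999, 0.006], [-0.013, 0.006, -1.0]]
ft_force: [-1.4, -2.7, 3.8]
gripper_width: -0.001
```

Request:
{"api": "move_arm", "payload": {
  "targets": [
    [0, 0, 0.005, 0, 0],
    [0.012, 0, 0.001, 0, 0],
    [0.012, 0, 0.001, 0, 0]
  ]
}}

```text
clock: 4.22
ee_pos: [0.5815, 0.3079, 0.0916]
orientation: [[-0.999, -0.036, 0.017], [-0.036, 0.999, 0.007], [-0.017, 0.007, -1.0]]
ft_force: [0.9, 0.1, 5.4]
gripper_width: 0.003
```

Request:
{"api": "move_arm", "payload": {
  "targets": [
    [0.012, 0, -0.001, 0, 0],
    [0.012, 0.001, 0, 0, 0],
    [0.012, 0.002, -0.001, 0, 0]
  ]
}}

```text
clock: 4.6
ee_pos: [0.5447, 0.3122, 0.0947]
orientation: [[-0.999, -0.036, 0.023], [-0.035, 0.999, 0.013], [-0.023, 0.012, -1.0]]
ft_force: [1.4, 1.6, 3.5]
gripper_width: -0.003
```

```bash
python3 -c "
from h import *
st()
c=cam('scene');cv2.imwrite('pics/p3.png',cv2.resize(c['img'][80:280,180:380],None,fx=2.5,fy=2.5,interpolation=2))"
```

```text
t 4.6 p [0.5447 0.3122 0.0947] R [[-0.999, -0.036, 0.023], [-0.035, 0.999, 0.013], [-0.023, 0.012, -1.0]] f [1.4 1.6 3.5] g -0.003 q [ 0.34  0.5   1.54  0.01  1.07 -1.27]
```

View pics/p3.png

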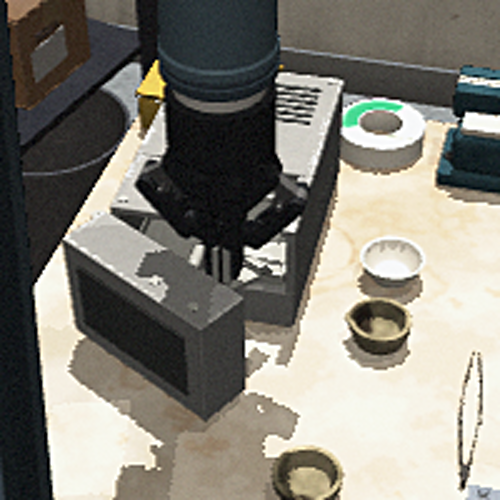

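The door is unlatched and about 0.4 rad open. I sweep it on along its arc.

Request:
{"api": "move_arm", "payload": {
  "targets": [
    [0.023, 0.012, -0.003, 0, 0],
    [0.023, 0.012, 0, 0, 0],
    [0.018, 0.02, 0, 0, 0],
    [0.014, 0.021, 0, 0, 0],
    [0.008, 0.025, 0, 0, 0]
  ]
}}

```text
clock: 5.28
ee_pos: [0.4506, 0.4004, 0.0979]
orientation: [[-0.999, -0.035, 0.026], [-0.035, 0.999, 0.011], [-0.027, 0.01, -1.0]]
ft_force: [2.8, -0.1, 3.1]
gripper_width: -0.001
```

```bash
python3 -c "
from h import *
st();to(.458,.445,.097)"
```

```text
t 5.28 p [0.4506 0.4004 0.0979] R [[-0.999, -0.035, 0.026], [-0.035, 0.999, 0.011], [-0.027, 0.01, -1.0]] f [ 2.8 -0.1  3.1] g -0.001 q [ 0.54  0.46  1.61 -0.    1.04 -1.06]
shift mm [-8.9 44.3  1.6] twist 0.1
```

Request:
{"api": "move_arm", "payload": {
  "targets": [
    [-0.003, 0.013, 0, 0, 0],
    [-0.003, 0.01, 0, 0, 0],
    [0, 0, 0, 0, 0]
  ]
}}

```text
clock: 5.65
ee_pos: [0.4517, 0.4246, 0.0967]
orientation: [[-0.999, -0.039, 0.02], [-0.038, 0.999, 0.008], [-0.021, 0.007, -1.0]]
ft_force: [-0.7, 0.2, 5.2]
gripper_width: 0.002
```

Request:
{"api": "move_arm", "payload": {
  "targets": [
    [0, -0.005, -0.04, 0, 0],
    [0, -0.03, -0.05, 0, 0],
    [0.03, -0.05, -0.02, 0, 50]
  ]
}}

```text
clock: 6.02
ee_pos: [0.4242, 0.3355, 0.2037]
orientation: [[-0.999, -0.039, 0.016], [-0.039, 0.999, 0.004], [-0.016, 0.003, -1.0]]
ft_force: [0.2, -0.7, -0.1]
gripper_width: 0.2
```

```bash
python3 -c "
from h import *
st()
c=cam('scene');cv2.imwrite('pics/p4.png',cv2.resize(c['img'][80:300,150:380],None,fx=2.5,fy=2.5,interpolation=2));oven(-.131,0,.13)"
```

```text
t 6.03 p [0.4242 0.3355 0.2037] R [[-0.999, -0.039, 0.016], [-0.039, 0.999, 0.004], [-0.016, 0.003, -1.0]] f [ 0.2 -0.7 -0.1] g 0.2 q [ 0.47  0.26  1.62 -0.    1.24 -1.14]
shift mm [-138.9    6.2   75.3] twist 0.3
```

View pics/p4.png

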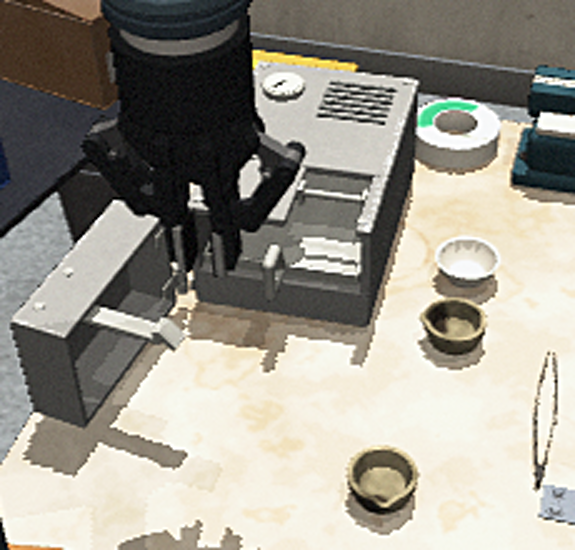

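```bash
python3 -c "
from h import *
c=cam('scene')
f=lambda u,v,z:print(np.round(atz(c,150+u/2.5,80+v/2.5,z),4))
print('hook tip');f(182,342,.095);f(165,320,.1)
print('door top corners: rear-near, front-near, rear far');f(75,352,.11);f(15,322,.11);f(118,203,.11)
print('handle top front/back');f(266,252,.089);f(278,242,.089)
print(W(-.131,0))"
```

```text
hook tip
[0.4472 0.3706 0.095 ]
[0.4605 0.3881 0.1   ]
door top corners: rear-near, front-near, rear far
[0.4054 0.4318 0.11  ]
[0.4218 0.4852 0.11  ]
[0.5659 0.4673 0.11  ]
handle top front/back
[0.5624 0.3448 0.089 ]
[0.5763 0.3393 0.089 ]
[0.55767394 0.34099923]
```

The door stands at about 1.63 rad with the hook tip at y≈0.37, so the handle path is clear. Next I go to the tray handle.

Request:
{"api": "move_arm", "payload": {
  "targets": [
    [-0.048, 0.002, 0.02, 0.3, 50],
    [-0.048, 0.002, 0.02, 0, 50],
    [-0.042, 0.002, 0.02, 0, 50],
    [0, 0, 0, 0, 50]
  ]
}}

```text
clock: 6.62
ee_pos: [0.5628, 0.3389, 0.1409]
orientation: [[-1.0, -0.027, 0.01], [-0.027, 1.0, -0.0], [-0.01, -0.001, -1.0]]
ft_force: [-0.8, -1.1, -0.5]
gripper_width: 0.5
```

```bash
python3 -c "
from h import *
st();oven(-.132,0,.072)"
```

```text
t 6.62 p [0.5628 0.3389 0.1409] R [[-1.0, -0.027, 0.01], [-0.027, 1.0, -0.0], [-0.01, -0.001, -1.0]] f [-0.8 -1.1 -0.5] g 0.5 q [ 0.37  0.52  1.4  -0.    1.22 -1.22]
shift mm [ 6.8  2.3 68.8] twist -0.4
```

Request:
{"api": "move_arm", "payload": {
  "targets": [
    [0.006, 0.002, 0.025, -0.4, 50],
    [0.001, 0, 0.025, 0, 50],
    [0, 0, 0.018, 0, 50],
    [0, 0, 0, 0, 0],
    [0, 0, 0, 0, 0]
  ]
}}

```text
clock: 7.25
ee_pos: [0.5554, 0.3407, 0.0705]
orientation: [[-0.999, -0.031, 0.009], [-0.031, 1.0, 0.002], [-0.009, 0.002, -1.0]]
ft_force: [1.0, -2.6, 1.2]
gripper_width: 0.098
```

Request:
{"api": "move_arm", "payload": {
  "targets": [
    [0, 0, 0, 0, 0],
    [0, 0, 0, 0, 0],
    [0, 0, 0, 0, 0]
  ]
}}

```text
clock: 7.62
ee_pos: [0.5553, 0.3406, 0.0706]
orientation: [[-0.999, -0.032, 0.009], [-0.032, 0.999, 0.001], [-0.009, 0.001, -1.0]]
ft_force: [0.7, 1.3, -5.7]
gripper_width: 0.094
```

Request:
{"api": "move_arm", "payload": {
  "targets": [
    [0.025, 0, 0, 0, 0],
    [0.035, 0, 0, 0, 0],
    [0.04, 0, 0, 0, 0],
    [0.04, 0, 0, 0, 0],
    [0.03, 0, 0, 0, 0]
  ]
}}

```text
clock: 8.25
ee_pos: [0.3877, 0.3336, 0.0705]
orientation: [[-0.999, -0.03, 0.02], [-0.03, 1.0, 0.002], [-0.02, 0.001, -1.0]]
ft_force: [2.1, 0.8, -6.3]
gripper_width: 0.093
```

```bash
python3 -c "
from h import *
st();oven(-.131-.186,0,.0705)"
```

```text
t 8.25 p [0.3877 0.3336 0.0705] R [[-0.999, -0.03, 0.02], [-0.03, 1.0, 0.002], [-0.02, 0.001, -1.0]] f [ 2.1  0.8 -6.3] g 0.093 q [ 0.5   0.36  1.85 -0.01  0.91 -1.1 ]
shift mm [15.8  1.7 -0.3] twist -0.2
```

Request:
{"api": "move_arm", "payload": {
  "targets": [
    [0.012, 0.001, 0, 0, 0],
    [0.006, 0, 0, 0, 0],
    [0.003, 0, 0, 0, 0]
  ]
}}

```text
clock: 8.62
ee_pos: [0.3707, 0.3329, 0.0706]
orientation: [[-0.999, -0.032, 0.03], [-0.032, 0.999, 0.0], [-0.03, -0.001, -1.0]]
ft_force: [10.5, -1.8, -15.8]
gripper_width: 0.095
```

The tray is on its stop: 185 mm of travel, then the force rose to 10 N. I release the handle and lift off.

Request:
{"api": "move_arm", "payload": {
  "targets": [
    [-0.002, 0, 0, 0, 50],
    [0, 0, 0, 0, 50],
    [0, 0, -0.04, 0, 50],
    [0, 0, -0.06, 0, 70],
    [0, -0.03, -0.02, 10, 75]
  ]
}}

```text
clock: 9.25
ee_pos: [0.3733, 0.305, 0.1953]
orientation: [[-0.989, 0.146, 0.032], [0.146, 0.989, 0.004], [-0.031, 0.008, -0.999]]
ft_force: [-0.3, -0.5, -0.2]
gripper_width: 0.746
```

```bash
cat >> h.py <<'E'
def dishes(save=None):
    for n in('top','scene'):
        cc=cam(n,(n+save) if save else None)
        for t in('crucible_1','dish_1'):
            for m in r.masks_of(n,t)[:4]:
                if m['confidence']<.4 or not 15<m['rect'][2]<40 or m['rect'][3]>40:continue
                l,tp,w,h=m['rect'];print(n,t,round(m['confidence'],2),m['rect'],'bench',np.round(atz(cc,l+w/2,tp+h/2,.014),3),'tray',np.round(atz(cc,l+w/2,tp+h/2,.065),3))
E
python3 - <<'E'
from h import *
st();dishes('5.png')
a=cv2.imread('pics/top5.png')[90:345,160:400];b=cv2.imread('pics/scene5.png')[80:300,150:390]
cv2.imwrite('pics/p5.png',cv2.hconcat([cv2.resize(a,(376,400),interpolation=2),cv2.resize(b,(420,400),interpolation=2)]))
E
```

```text
t 9.25 p [0.3733 0.305  0.1953] R [[-0.989, 0.146, 0.032], [0.146, 0.989, 0.004], [-0.031, 0.008, -0.999]] f [-0.3 -0.5 -0.2] g 0.746 q [ 0.46  0.16  1.78 -0.01  1.18 -0.96]
top crucible_1 0.77 [310.8, 154.6, 24.0, 25.3] bench [0.597 0.196 0.014] tray [0.583 0.201 0.065]
top dish_1 0.75 [305.9, 120.3, 27.8, 22.6] bench [0.676 0.201 0.014] tray [0.657 0.205 0.065]
scene crucible_1 0.86 [315.8, 199.3, 30.3, 21.1] bench [0.597 0.199 0.014] tray [0.545 0.193 0.065]
scene crucible_1 0.6 [289.3, 256.5, 26.5, 27.3] bench [0.43  0.219 0.014] tray [0.391 0.211 0.065]
scene dish_1 0.96 [324.9, 175.7, 23.5, 20.8] bench [0.672 0.202 0.014] tray [0.614 0.195 0.065]
```

View pics/p5.png

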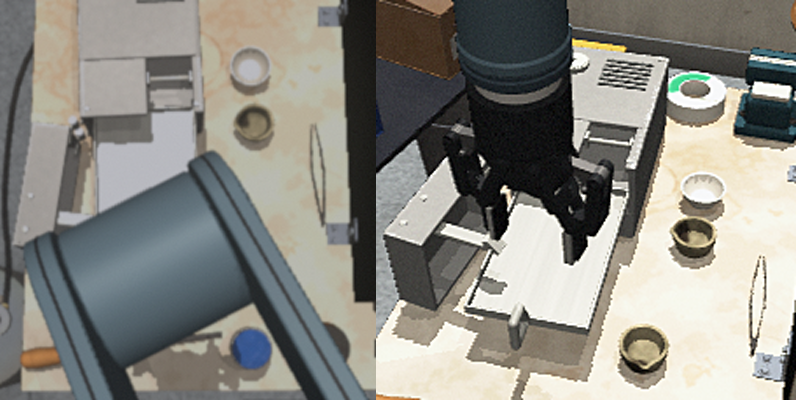

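The tray is out and empty and the door is open. The dishes haven't moved. First pick is the near crucible, with the jaw oblique at 35° to miss its spout and the tray.

Request:
{"api": "move_arm", "payload": {
  "targets": [
    [0, 0, 0, 10, 75],
    [0, 0, 0, 10, 75],
    [0, 0, 0, 10, 75],
    [0, 0, 0, 10, 75],
    [0, 0, 0, 6.6, 75]
  ]
}}

```text
clock: 10.18
ee_pos: [0.3679, 0.305, 0.1838]
orientation: [[-0.562, 0.827, 0.013], [0.827, 0.562, -0.004], [-0.011, 0.008, -1.0]]
ft_force: [-0.1, 0.5, -0.6]
gripper_width: 0.752
```

```bash
python3 -c "
from h import *
st();to(.429,.2195,.08,yaw=np.radians(35))"
```

```text
t 10.18 p [0.3679 0.305  0.1838] R [[-0.562, 0.827, 0.013], [0.827, 0.562, -0.004], [-0.011, 0.008, -1.0]] f [-0.1  0.5 -0.6] g 0.752 q [ 0.47  0.17  1.79 -0.01  1.17 -0.13]
shift mm [-104.     1.6  104.9] twist -0.8
```

Request:
{"api": "move_arm", "payload": {
  "targets": [
    [-0.05, 0.001, 0.01, -0.8, 75],
    [-0.05, 0.001, 0.03, 0, 75],
    [-0.004, 0, 0.045, 0, 75],
    [0, 0, 0, 0, 75]
  ]
}}

```text
clock: 10.68
ee_pos: [0.4301, 0.2209, 0.0942]
orientation: [[-0.58, 0.814, 0.008], [0.814, 0.58, -0.004], [-0.008, 0.004, -1.0]]
ft_force: [-0.8, 0.4, 0.0]
gripper_width: 0.75
```

```bash
python3 -c "
from h import *
st();to(.429,.2195,.016,yaw=np.radians(35))"
```

```text
t 10.68 p [0.4301 0.2209 0.0942] R [[-0.58, 0.814, 0.008], [0.814, 0.58, -0.004], [-0.008, 0.004, -1.0]] f [-0.8  0.4  0. ] g 0.75 q [ 0.25  0.29  1.89 -0.01  0.96 -0.37]
shift mm [ 0.1 -2.  78.2] twist 0.5
```

Request:
{"api": "move_arm", "payload": {
  "targets": [
    [0, -0.001, 0.035, 0, 75],
    [0, -0.001, 0.03, 0, 75],
    [0, 0, 0.014, 0, 75],
    [0, 0, 0, 0, 30],
    [0, 0, 0, 0, 30]
  ]
}}

```text
clock: 11.3
ee_pos: [0.4319, 0.2237, 0.0184]
orientation: [[-0.586, 0.81, 0.012], [0.81, 0.586, -0.002], [-0.009, 0.009, -1.0]]
ft_force: [-0.3, -0.2, 1.8]
gripper_width: 0.333
```

Request:
{"api": "move_arm", "payload": {
  "targets": [
    [0, 0, 0, 0, 30],
    [0, 0, 0, 0, 30],
    [0, 0, -0.015, 0, 30],
    [0, 0, -0.03, 0, 30],
    [0, 0, -0.04, 0, 30]
  ]
}}

```text
clock: 11.92
ee_pos: [0.4301, 0.2242, 0.107]
orientation: [[-0.586, 0.81, 0.011], [0.81, 0.586, -0.002], [-0.008, 0.007, -1.0]]
ft_force: [0.5, 0.2, -0.8]
gripper_width: 0.3
```

The jaw closed to 0.30, so it holds nothing. I look at the dish.

Run:
```python
from h import *
st();dishes('6.png')
b=cv2.imread('pics/scene6.png')[180:330,220:400]
cv2.imwrite('pics/p6.png',cv2.resize(b,None,fx=4,fy=4,interpolation=2))
```

```text
t 11.93 p [0.4301 0.2242 0.107 ] R [[-0.586, 0.81, 0.011], [0.81, 0.586, -0.002], [-0.008, 0.007, -1.0]] f [ 0.5  0.2 -0.8] g 0.3 q [ 0.25  0.28  1.87 -0.01  0.98 -0.37]
top crucible_1 0.91 [311.3, 154.8, 23.6, 16.4] bench [0.607 0.195 0.014] tray [0.592 0.2   0.065]
top dish_1 0.79 [307.6, 117.8, 26.7, 26.7] bench [0.677 0.198 0.014] tray [0.658 0.203 0.065]
scene crucible_1 0.9 [285.7, 247.6, 27.1, 26.7] bench [0.45  0.23  0.014] tray [0.409 0.221 0.065]
scene crucible_1 0.73 [320.6, 202.1, 27.2, 17.0] bench [0.597 0.193 0.014] tray [0.544 0.186 0.065]
scene dish_1 0.91 [325.2, 174.1, 24.0, 23.0] bench [0.674 0.201 0.014] tray [0.616 0.194 0.065]
```

View pics/p6.png

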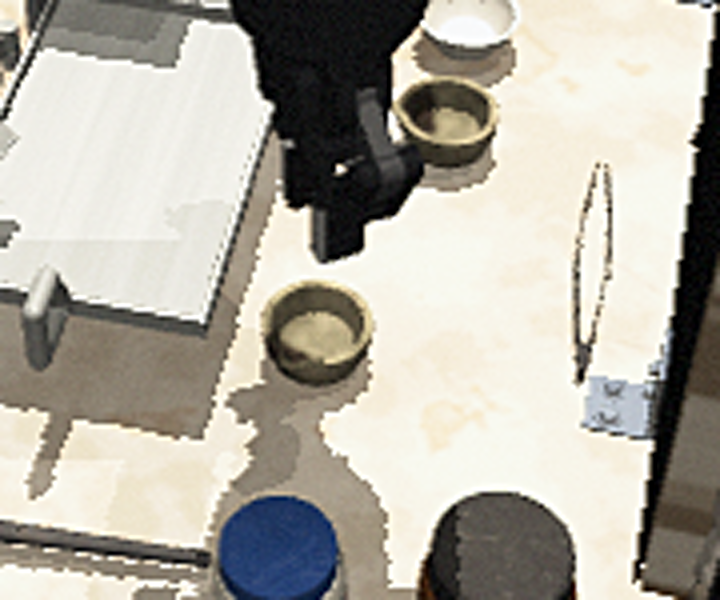

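The near crucible has shifted to (0.449, 0.230), still upright. I retry with the jaw nearer to x and wider open.

Request:
{"api": "move_arm", "payload": {
  "targets": [
    [0, 0, 0, 10, 82],
    [0, 0, 0, 10, 82],
    [0, 0, 0, 0, 82],
    [0, 0, 0, 0, 82]
  ]
}}

```text
clock: 12.72
ee_pos: [0.4269, 0.2231, 0.1015]
orientation: [[-0.269, 0.963, 0.002], [0.963, 0.269, -0.005], [-0.005, 0.001, -1.0]]
ft_force: [-0.4, 0.1, -0.8]
gripper_width: 0.819
```

```bash
python3 -c "
from h import *
st();to(.448,.23,.07,yaw=np.radians(15))"
```

```text
t 12.72 p [0.4269 0.2231 0.1015] R [[-0.269, 0.963, 0.002], [0.963, 0.269, -0.005], [-0.005, 0.001, -1.0]] f [-0.4  0.1 -0.8] g 0.819 q [ 0.25  0.28  1.88 -0.01  0.98 -0.02]
shift mm [ 1.1 22.2 31.5] twist 0.6
```

Request:
{"api": "move_arm", "payload": {
  "targets": [
    [0.001, 0.022, 0.02, 0, 82],
    [0, 0, 0, 0, 82]
  ]
}}

```text
clock: 12.98
ee_pos: [0.4477, 0.2299, 0.0807]
orientation: [[-0.274, 0.962, 0.001], [0.962, 0.274, -0.005], [-0.005, -0.001, -1.0]]
ft_force: [-0.4, -0.1, -0.0]
gripper_width: 0.819
```

```bash
python3 -c "
from h import *
st();dishes('7.png');to(.448,.23,.013,yaw=np.radians(15))"
```

```text
t 12.97 p [0.4477 0.2299 0.0807] R [[-0.274, 0.962, 0.001], [0.962, 0.274, -0.005], [-0.005, -0.001, -1.0]] f [-0.4 -0.1 -0. ] g 0.819 q [ 0.26  0.35  1.85 -0.01  0.95 -0.02]
top dish_1 0.56 [306.7, 120.4, 27.8, 26.3] bench [0.672 0.199 0.014] tray [0.653 0.204 0.065]
scene crucible_1 0.94 [317.1, 200.1, 31.4, 19.2] bench [0.598 0.196 0.014] tray [0.546 0.189 0.065]
scene crucible_1 0.69 [282.1, 248.5, 30.5, 24.8] bench [0.449 0.233 0.014] tray [0.408 0.224 0.065]
scene dish_1 0.84 [328.6, 174.3, 19.5, 20.9] bench [0.677 0.199 0.014] tray [0.619 0.192 0.065]
shift mm [ 0.2  0.3 69.5] twist 0.8
```

Request:
{"api": "move_arm", "payload": {
  "targets": [
    [0.001, 0.001, 0.035, 0, 82],
    [0, 0, 0.02, 0, 82],
    [0, 0, 0.012, 0, 82],
    [0, 0, 0, 0, 82]
  ]
}}

```text
clock: 13.78
ee_pos: [0.4495, 0.2314, 0.0165]
orientation: [[-0.274, 0.962, 0.009], [0.962, 0.274, -0.003], [-0.005, 0.007, -1.0]]
ft_force: [0.4, -0.1, -0.1]
gripper_width: 0.82
```

Request:
{"api": "move_arm", "payload": {
  "targets": [
    [0, 0, 0, 0, 40],
    [0, 0, 0, 0, 40],
    [0, 0, 0, 0, 40],
    [0, 0, 0, 0, 40]
  ]
}}

```text
clock: 14.28
ee_pos: [0.4509, 0.2319, 0.019]
orientation: [[-0.274, 0.962, 0.013], [0.962, 0.274, -0.002], [-0.005, 0.011, -1.0]]
ft_force: [-0.1, -0.9, -0.1]
gripper_width: 0.558
```

Held now, at 47 mm. I lift it.

Request:
{"api": "move_arm", "payload": {
  "targets": [
    [0, 0, -0.015, 0, 35],
    [0, 0, -0.03, 0, 35],
    [0, 0, -0.04, 0, 35],
    [0, 0, -0.02, 0, 35],
    [0, 0, 0, -10, 35]
  ]
}}

```text
clock: 14.9
ee_pos: [0.45, 0.2322, 0.1314]
orientation: [[-0.44, 0.898, 0.015], [0.898, 0.44, -0.001], [-0.008, 0.013, -1.0]]
ft_force: [-0.0, -0.2, -1.1]
gripper_width: 0.559
```

```bash
python3 -c "
from h import *
st();print(W(-.185+.052,0));oven(-.185+.052,0,.13)"
```

```text
t 14.9 p [0.45   0.2322 0.1314] R [[-0.44, 0.898, 0.015], [0.898, 0.44, -0.001], [-0.008, 0.013, -1.0]] f [-0.  -0.2 -1.1] g 0.559 q [ 0.26  0.28  1.8  -0.01  1.05 -0.19]
[0.55567507 0.34093204]
shift mm [ 51.1 142.7   2.8] twist -65.8
```

Request:
{"api": "move_arm", "payload": {
  "targets": [
    [0, 0, -0.02, -10.5, 35],
    [0, 0, -0.02, -10.5, 35],
    [0, 0, 0, -10.5, 35],
    [0, 0, 0, -10.5, 35],
    [0, 0, 0, -10.5, 35]
  ]
}}

```text
clock: 15.52
ee_pos: [0.4495, 0.2325, 0.1791]
orientation: [[-0.984, 0.175, 0.021], [0.175, 0.985, 0.0], [-0.021, 0.004, -1.0]]
ft_force: [0.1, 0.7, -0.8]
gripper_width: 0.556
```

Request:
{"api": "move_arm", "payload": {
  "targets": [
    [0, 0, 0, -10, 35],
    [0, 0, 0, -3, 35]
  ]
}}

```text
clock: 15.78
ee_pos: [0.4494, 0.2325, 0.1813]
orientation: [[-0.998, -0.061, 0.023], [-0.061, 0.998, 0.001], [-0.023, -0.001, -1.0]]
ft_force: [-0.5, 0.3, 0.3]
gripper_width: 0.561
```

```bash
python3 -c "
from h import *
st();oven(-.145,.012,.13)"
```

```text
t 15.78 p [0.4494 0.2325 0.1813] R [[-0.998, -0.061, 0.023], [-0.061, 0.998, 0.001], [-0.023, -0.001, -1.0]] f [-0.5  0.3  0.3] g 0.561 q [ 0.26  0.22  1.74 -0.01  1.16 -1.37]
shift mm [-99.8 114.1  53.6] twist 1.6
```

Request:
{"api": "move_arm", "payload": {
  "targets": [
    [-0.033, 0.038, 0.005, 1.6, 35],
    [-0.033, 0.038, 0.01, 0, 35],
    [-0.031, 0.035, 0.01, 0, 35],
    [0, 0, 0, 0, 35]
  ]
}}

```text
clock: 16.27
ee_pos: [0.5443, 0.35, 0.1624]
orientation: [[-0.999, -0.031, 0.026], [-0.031, 1.0, 0.001], [-0.026, 0.001, -1.0]]
ft_force: [-0.3, -1.0, -0.6]
gripper_width: 0.558
```

```bash
python3 -c "
from h import *
st();oven(-.145,.012,.0705)"
```

```text
t 16.27 p [0.5443 0.35   0.1624] R [[-0.999, -0.031, 0.026], [-0.031, 1.0, 0.001], [-0.026, 0.001, -1.0]] f [-0.3 -1.  -0.6] g 0.558 q [ 0.4   0.47  1.41 -0.01  1.23 -1.19]
shift mm [ 3.4  2.5 91.8] twist -0.1
```

Request:
{"api": "move_arm", "payload": {
  "targets": [
    [0.003, 0.002, 0.035, 0, 35],
    [0, 0, 0.035, 0, 35],
    [0, 0, 0.014, 0, 35],
    [0, 0, 0.003, 0, 35]
  ]
}}

```text
clock: 16.77
ee_pos: [0.5434, 0.3511, 0.0783]
orientation: [[-0.999, -0.032, 0.03], [-0.032, 0.999, 0.002], [-0.03, 0.001, -1.0]]
ft_force: [0.8, 0.1, -0.3]
gripper_width: 0.558
```

```bash
python3 -c "
from h import *
st();oven(-.145,.012,.0705)"
```

```text
t 16.77 p [0.5434 0.3511 0.0783] R [[-0.999, -0.032, 0.03], [-0.032, 0.999, 0.002], [-0.03, 0.001, -1.0]] f [ 0.8  0.1 -0.3] g 0.558 q [ 0.41  0.55  1.51 -0.01  1.06 -1.19]
shift mm [0.3 1.4 7.8] twist -0.1
```

Request:
{"api": "move_arm", "payload": {
  "targets": [
    [0, 0.001, 0.005, 0, 35],
    [0, 0, 0.003, 0, 35],
    [0, 0, 0.002, 0, 35]
  ]
}}

```text
clock: 17.15
ee_pos: [0.5453, 0.3525, 0.0714]
orientation: [[-0.999, -0.031, 0.034], [-0.031, 1.0, 0.004], [-0.035, 0.003, -0.999]]
ft_force: [0.6, -1.0, -0.4]
gripper_width: 0.555
```

Request:
{"api": "move_arm", "payload": {
  "targets": [
    [0, 0, 0.002, 0, 35],
    [0, 0, 0.002, 0, 35]
  ]
}}

```text
clock: 17.4
ee_pos: [0.5464, 0.3527, 0.0688]
orientation: [[-0.999, -0.032, 0.037], [-0.031, 0.999, 0.005], [-0.037, 0.004, -0.999]]
ft_force: [-1.4, -2.2, 11.9]
gripper_width: 0.559
```

Contact at 12 N. Release and lift.

Request:
{"api": "move_arm", "payload": {
  "targets": [
    [0, 0, -0.001, 0, 70],
    [0, 0, 0, 0, 75],
    [0, 0, -0.02, 0, 75],
    [0, 0, -0.04, 0, 75],
    [0, 0, -0.05, 0, 75]
  ]
}}

```text
clock: 18.02
ee_pos: [0.5394, 0.351, 0.1765]
orientation: [[-0.999, -0.031, 0.026], [-0.031, 1.0, 0.0], [-0.026, -0.0, -1.0]]
ft_force: [1.3, 0.3, 0.1]
gripper_width: 0.749
```

Request:
{"api": "move_arm", "payload": {
  "targets": [
    [0.02, -0.055, -0.02, 10, 80],
    [0, -0.055, 0, 10, 80],
    [0, 0, 0, 10, 80],
    [0, 0, 0, 10, 80],
    [0, 0, 0, 10, 80]
  ]
}}

```text
clock: 18.65
ee_pos: [0.5146, 0.2387, 0.2023]
orientation: [[-0.646, 0.763, 0.038], [0.763, 0.646, 0.004], [-0.022, 0.032, -0.999]]
ft_force: [0.1, 0.4, -0.6]
gripper_width: 0.798
```

```bash
python3 -c "
from h import *
st();dishes('8.png');to(.597,.196,.1,yaw=np.radians(35))
print('expected tray xy',W(-.145,.012))"
```

```text
t 18.65 p [0.5146 0.2387 0.2023] R [[-0.646, 0.763, 0.038], [0.763, 0.646, 0.004], [-0.022, 0.032, -0.999]] f [ 0.1  0.4 -0.6] g 0.798 q [ 0.24  0.29  1.58 -0.01  1.23 -0.46]
top crucible_1 0.72 [232.6, 169.4, 25.1, 23.0] bench [0.569 0.358 0.014] tray [0.556 0.354 0.065]
scene crucible_1 0.79 [319.9, 200.6, 25.8, 19.5] bench [0.596 0.196 0.014] tray [0.544 0.189 0.065]
scene crucible_1 0.6 [240.3, 178.4, 23.1, 25.1] bench [0.61  0.374 0.014] tray [0.557 0.354 0.065]
scene dish_1 0.7 [326.9, 174.6, 21.6, 21.6] bench [0.675 0.2   0.014] tray [0.617 0.193 0.065]
shift mm [-84.3  30.9 104.9] twist 5.8
expected tray xy [0.54327872 0.35252214]
```

Crucible A stands at (0.556, 0.354), about +50 mm on the tray, by both cameras. Next is crucible B.

Request:
{"api": "move_arm", "payload": {
  "targets": [
    [-0.042, 0.015, 0.03, 5.8, 80],
    [-0.042, 0.011, 0.03, 0, 80],
    [0, 0, 0.02, 0, 80],
    [0, 0, 0, 0, 80]
  ]
}}

```text
clock: 19.45
ee_pos: [0.5923, 0.1894, 0.1233]
orientation: [[-0.579, 0.814, 0.04], [0.815, 0.58, 0.005], [-0.019, 0.035, -0.999]]
ft_force: [-0.8, 0.3, -0.3]
gripper_width: 0.8
```

```bash
python3 -c "
from h import *
st();to(.597,.196,.0155,yaw=np.radians(35))"
```

```text
t 19.45 p [0.5923 0.1894 0.1233] R [[-0.579, 0.814, 0.04], [0.815, 0.58, 0.005], [-0.019, 0.035, -0.999]] f [-0.8  0.3 -0.3] g 0.8 q [ 0.13  0.46  1.54 -0.    1.1  -0.49]
shift mm [  4.8   3.8 107.9] twist 0.4
```

Request:
{"api": "move_arm", "payload": {
  "targets": [
    [0.003, 0.002, 0.04, 0, 80],
    [0.002, 0.002, 0.04, 0, 80],
    [0, 0, 0.02, 0, 80]
  ]
}}

```text
clock: 19.82
ee_pos: [0.6006, 0.1982, 0.0267]
orientation: [[-0.583, 0.811, 0.05], [0.812, 0.584, 0.006], [-0.024, 0.044, -0.999]]
ft_force: [0.7, 0.5, 0.7]
gripper_width: 0.8
```

```bash
python3 -c "
from h import *
st();to(.597,.196,.0155,yaw=np.radians(35))
c=cam('scene');cv2.imwrite('pics/p9.png',cv2.resize(c['img'][140:260,210:390],None,fx=4,fy=4,interpolation=2))"
```

```text
t 19.82 p [0.6006 0.1982 0.0267] R [[-0.583, 0.811, 0.05], [0.812, 0.584, 0.006], [-0.024, 0.044, -0.999]] f [0.7 0.5 0.7] g 0.8 q [ 0.14  0.58  1.61 -0.    0.9  -0.48]
shift mm [ 0.6 -4.7 11. ] twist 0.8
```

View pics/p9.png

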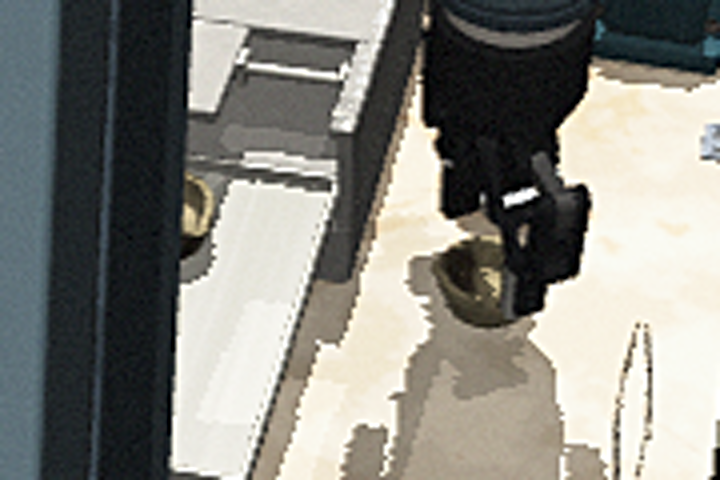

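The near finger stands in front of the dish at crop (530,285), with its inner side close to the rim. I correct 5 mm along the jaw, go down and close.

Request:
{"api": "move_arm", "payload": {
  "targets": [
    [0, -0.005, 0, 0, 80],
    [0, 0, 0.006, 0, 80],
    [0, 0, 0.005, 0, 80],
    [0, 0, 0, 0, 40],
    [0, 0, 0, 0, 40]
  ]
}}

```text
clock: 20.5
ee_pos: [0.5982, 0.196, 0.0179]
orientation: [[-0.586, 0.809, 0.054], [0.81, 0.586, 0.007], [-0.026, 0.048, -0.999]]
ft_force: [-1.0, 0.3, 1.6]
gripper_width: 0.548
```

Request:
{"api": "move_arm", "payload": {
  "targets": [
    [0, 0, 0, 0, 40],
    [0, 0, 0, 0, 40]
  ]
}}

```text
clock: 20.75
ee_pos: [0.5983, 0.196, 0.018]
orientation: [[-0.586, 0.809, 0.054], [0.81, 0.586, 0.007], [-0.026, 0.048, -0.998]]
ft_force: [-0.4, 0.5, -0.5]
gripper_width: 0.546
```

Held. Lift, turn back and carry.

Request:
{"api": "move_arm", "payload": {
  "targets": [
    [0, 0, -0.02, 0, 35],
    [0, 0, -0.04, 0, 35],
    [0, 0, -0.05, -5, 35],
    [0, 0, -0.04, -10, 35],
    [0, 0, -0.01, -10, 35]
  ]
}}

```text
clock: 21.38
ee_pos: [0.588, 0.1945, 0.1797]
orientation: [[-0.879, 0.475, 0.049], [0.476, 0.88, 0.006], [-0.04, 0.028, -0.999]]
ft_force: [1.0, -0.5, -2.0]
gripper_width: 0.548
```

Request:
{"api": "move_arm", "payload": {
  "targets": [
    [0, 0, 0, -10, 35],
    [0, 0, 0, -10, 35],
    [0, 0, 0, -10, 35]
  ]
}}

```text
clock: 21.75
ee_pos: [0.5885, 0.1946, 0.1816]
orientation: [[-0.998, -0.046, 0.052], [-0.046, 0.999, 0.007], [-0.052, 0.004, -0.999]]
ft_force: [0.2, 0.3, -1.2]
gripper_width: 0.548
```

```bash
python3 -c "
from h import *
st();oven(-.191,-.012,.15)"
```

```text
t 21.75 p [0.5885 0.1946 0.1816] R [[-0.998, -0.046, 0.052], [-0.046, 0.999, 0.007], [-0.052, 0.004, -0.999]] f [ 0.2  0.3 -1.2] g 0.548 q [ 0.14  0.39  1.49 -0.    1.21 -1.48]
shift mm [ 85.8 136.2  27.8] twist 0.7
```

Request:
{"api": "move_arm", "payload": {
  "targets": [
    [0.03, 0.045, 0, 0.7, 35],
    [0.03, 0.045, 0.01, 0, 35],
    [0.026, 0.045, 0.01, 0, 35],
    [0, 0, 0, 0, 35]
  ]
}}

```text
clock: 22.25
ee_pos: [0.4969, 0.3286, 0.1564]
orientation: [[-0.998, -0.033, 0.052], [-0.033, 0.999, 0.006], [-0.052, 0.005, -0.999]]
ft_force: [-0.3, -0.0, -0.8]
gripper_width: 0.551
```

```bash
python3 -c "
from h import *
st();oven(-.191,-.012,.0695)"
```

```text
t 22.25 p [0.4969 0.3286 0.1564] R [[-0.998, -0.033, 0.052], [-0.033, 0.999, 0.006], [-0.052, 0.005, -0.999]] f [-0.3 -0.  -0.8] g 0.551 q [ 0.41  0.38  1.58 -0.02  1.13 -1.19]
shift mm [ 3.3 -2.1 86.9] twist -0.0
```

Request:
{"api": "move_arm", "payload": {
  "targets": [
    [0.003, -0.002, 0.035, 0, 35],
    [0, 0, 0.035, 0, 35],
    [0, 0, 0.01, 0, 35],
    [0, 0, 0.003, 0, 35],
    [0, 0, 0.002, 0, 35]
  ]
}}

```text
clock: 22.88
ee_pos: [0.5024, 0.3263, 0.0724]
orientation: [[-0.998, -0.033, 0.058], [-0.033, 0.999, 0.007], [-0.058, 0.006, -0.998]]
ft_force: [0.3, -0.5, 0.1]
gripper_width: 0.548
```

Request:
{"api": "move_arm", "payload": {
  "targets": [
    [0, 0, 0.002, 0, 35],
    [0, 0, 0.002, 0, 35]
  ]
}}

```text
clock: 23.12
ee_pos: [0.504, 0.3266, 0.0702]
orientation: [[-0.998, -0.033, 0.061], [-0.033, 0.999, 0.009], [-0.062, 0.007, -0.998]]
ft_force: [-0.4, -0.2, -0.7]
gripper_width: 0.551
```

Request:
{"api": "move_arm", "payload": {
  "targets": [
    [0.003, 0, 0.002, 0, 35],
    [0.001, 0, 0.001, 0, 35]
  ]
}}

```text
clock: 23.38
ee_pos: [0.5033, 0.3267, 0.0696]
orientation: [[-0.997, -0.034, 0.069], [-0.033, 0.999, 0.01], [-0.069, 0.008, -0.998]]
ft_force: [0.4, -2.0, 3.2]
gripper_width: 0.552
```

Request:
{"api": "move_arm", "payload": {
  "targets": [
    [0, 0, 0, 0, 65],
    [0, 0, 0, 0, 75],
    [0, 0, -0.02, 0, 75],
    [0, 0, -0.04, 0, 75],
    [0, 0, -0.05, 0, 75]
  ]
}}

```text
clock: 24.0
ee_pos: [0.4909, 0.3246, 0.1756]
orientation: [[-0.998, -0.033, 0.055], [-0.033, 0.999, 0.006], [-0.055, 0.004, -0.998]]
ft_force: [0.4, 0.2, 0.6]
gripper_width: 0.753
```

Request:
{"api": "move_arm", "payload": {
  "targets": [
    [-0.03, -0.05, -0.02, 10, 80],
    [-0.03, -0.05, 0, 10, 80],
    [0, 0, 0, 10, 80],
    [0, 0, 0, 10, 80],
    [0, 0, 0, 10, 82]
  ]
}}

```text
clock: 24.62
ee_pos: [0.5464, 0.2204, 0.203]
orientation: [[-0.648, 0.759, 0.061], [0.761, 0.649, 0.009], [-0.033, 0.052, -0.998]]
ft_force: [0.3, -0.3, 0.1]
gripper_width: 0.823
```

```bash
python3 -c "
from h import *
st();dishes('10.png');to(.674,.2,.1,yaw=np.radians(35))
a=cv2.imread('pics/top10.png')[90:280,170:370];b=cv2.imread('pics/scene10.png')[100:260,200:380]
cv2.imwrite('pics/p10.png',cv2.hconcat([cv2.resize(a,(368,350),interpolation=2),cv2.resize(b,(394,350),interpolation=2)]))"
```

```text
t 24.62 p [0.5464 0.2204 0.203 ] R [[-0.648, 0.759, 0.061], [0.761, 0.649, 0.009], [-0.033, 0.052, -0.998]] f [ 0.3 -0.3  0.1] g 0.823 q [ 0.2   0.32  1.55 -0.    1.22 -0.51]
top crucible_1 0.84 [233.0, 173.0, 23.6, 20.1] bench [0.564 0.359 0.014] tray [0.551 0.355 0.065]
top crucible_1 0.81 [248.4, 192.7, 25.2, 29.4] bench [0.512 0.325 0.014] tray [0.502 0.323 0.065]
scene crucible_1 0.95 [237.5, 183.9, 24.3, 18.6] bench [0.602 0.376 0.014] tray [0.55  0.356 0.065]
scene crucible_1 0.73 [241.7, 199.2, 30.3, 25.1] bench [0.553 0.344 0.014] tray [0.504 0.326 0.065]
scene dish_1 0.74 [323.7, 174.6, 27.1, 22.4] bench [0.673 0.201 0.014] tray [0.615 0.194 0.065]
shift mm [-95.8  76.9 110.6] twist 6.1
```

View pics/p10.png

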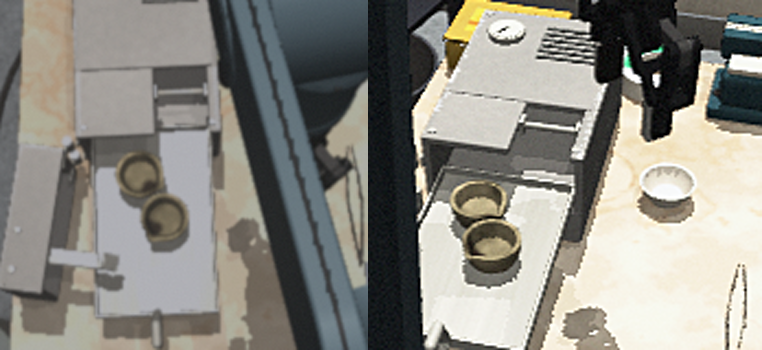

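Both crucibles stand upright on the tray at (0.551, 0.355) and (0.503, 0.325). Next is the white dish at (0.674, 0.200).

Request:
{"api": "move_arm", "payload": {
  "targets": [
    [-0.033, 0.027, 0.03, 6.1, 84],
    [-0.035, 0.022, 0.03, 0, 84],
    [-0.027, 0.018, 0.02, 0, 84],
    [0, 0, 0, 0, 84]
  ]
}}

```text
clock: 25.42
ee_pos: [0.6647, 0.1873, 0.1286]
orientation: [[-0.578, 0.814, 0.064], [0.816, 0.579, 0.01], [-0.029, 0.058, -0.998]]
ft_force: [-1.7, -0.0, 0.1]
gripper_width: 0.842
```

```bash
python3 -c "
from h import *
st();to(.674,.2,.0165,yaw=np.radians(35))"
```

```text
t 25.43 p [0.6647 0.1873 0.1286] R [[-0.578, 0.814, 0.064], [0.816, 0.579, 0.01], [-0.029, 0.058, -0.998]] f [-1.7 -0.   0.1] g 0.842 q [ 0.11  0.55  1.37  0.    1.16 -0.51]
shift mm [  8.2   8.4 112.6] twist 0.4
```

Request:
{"api": "move_arm", "payload": {
  "targets": [
    [0.006, 0.003, 0.035, 0, 84],
    [0, 0, 0.03, 0, 84],
    [0, 0, 0, 0, 84]
  ]
}}

```text
clock: 25.8
ee_pos: [0.6671, 0.1962, 0.064]
orientation: [[-0.582, 0.811, 0.064], [0.813, 0.583, 0.011], [-0.029, 0.059, -0.998]]
ft_force: [0.2, 0.2, 0.9]
gripper_width: 0.84
```

```bash
python3 -c "
from h import *
st();to(.674,.2,.0165,yaw=np.radians(35))"
```

```text
t 25.8 p [0.6671 0.1962 0.064 ] R [[-0.582, 0.811, 0.064], [0.813, 0.583, 0.011], [-0.029, 0.059, -0.998]] f [0.2 0.2 0.9] g 0.84 q [ 0.12  0.62  1.42  0.    1.04 -0.5 ]
shift mm [ 0.4  5.  47.9] twist 0.7
```

Request:
{"api": "move_arm", "payload": {
  "targets": [
    [0, 0.004, 0.018, 0, 84],
    [0, 0, 0.015, 0, 84],
    [0, 0, 0.01, 0, 84],
    [0, 0, 0.003, 0, 84]
  ]
}}

```text
clock: 26.3
ee_pos: [0.6752, 0.2004, 0.0199]
orientation: [[-0.584, 0.809, 0.07], [0.811, 0.584, 0.012], [-0.031, 0.064, -0.997]]
ft_force: [-0.7, -0.4, -0.7]
gripper_width: 0.842
```

Request:
{"api": "move_arm", "payload": {
  "targets": [
    [0, 0, 0, 0, 40],
    [0, 0, 0, 0, 40],
    [0, 0, 0, 0, 40],
    [0, 0, 0, 0, 40]
  ]
}}

```text
clock: 26.8
ee_pos: [0.6762, 0.2003, 0.0214]
orientation: [[-0.583, 0.809, 0.072], [0.812, 0.584, 0.012], [-0.032, 0.066, -0.997]]
ft_force: [-0.6, -0.6, -0.6]
gripper_width: 0.586
```

Held. Lift and turn.

Request:
{"api": "move_arm", "payload": {
  "targets": [
    [0, 0, -0.02, 0, 35],
    [0, 0, -0.04, 0, 35],
    [0, 0, -0.05, -5, 35],
    [0, 0, -0.04, -10, 35],
    [0, 0, -0.01, -10, 35]
  ]
}}

```text
clock: 27.42
ee_pos: [0.6638, 0.1983, 0.1903]
orientation: [[-0.877, 0.476, 0.073], [0.478, 0.878, 0.012], [-0.058, 0.046, -0.997]]
ft_force: [-0.5, 0.6, -0.2]
gripper_width: 0.588
```

Request:
{"api": "move_arm", "payload": {
  "targets": [
    [0, 0, 0, -10, 35],
    [0, 0, 0, -10, 35],
    [0, 0, 0, -10, 35]
  ]
}}

```text
clock: 27.8
ee_pos: [0.6648, 0.1986, 0.1986]
orientation: [[-0.996, -0.045, 0.082], [-0.044, 0.999, 0.014], [-0.083, 0.01, -0.997]]
ft_force: [0.4, -0.3, -0.9]
gripper_width: 0.59
```

```bash
python3 -c "
from h import *
st();oven(-.246,.008,.16)"
```

```text
t 27.8 p [0.6648 0.1986 0.1986] R [[-0.996, -0.045, 0.082], [-0.044, 0.999, 0.014], [-0.083, 0.01, -0.997]] f [ 0.4 -0.3 -0.9] g 0.59 q [ 0.13  0.49  1.29  0.    1.27 -1.49]
shift mm [218.1 155.9  22.2] twist 0.6
```

The hook reaches to y≈0.37 at x≈0.447, so the white dish goes a little to the right, at tray (-62, -22) mm, to keep the finger clear of it.

```bash
python3 -c "
from h import *
oven(-.247,-.022,.16)"
```

```text
shift mm [219.4 125.9  21.8] twist 0.6
```

Request:
{"api": "move_arm", "payload": {
  "targets": [
    [0.05, 0.032, 0, 0.6, 35],
    [0.05, 0.032, 0.005, 0, 35],
    [0.05, 0.032, 0.005, 0, 35],
    [0.05, 0.028, 0.005, 0, 35],
    [0, 0, 0, 0, 35]
  ]
}}

```text
clock: 28.42
ee_pos: [0.4579, 0.3177, 0.1742]
orientation: [[-0.995, -0.034, 0.092], [-0.033, 0.999, 0.017], [-0.092, 0.014, -0.996]]
ft_force: [1.0, -0.7, 0.1]
gripper_width: 0.586
```

```bash
python3 -c "
from h import *
st();oven(-.247,-.022,.0724)"
```

```text
t 28.43 p [0.4579 0.3177 0.1742] R [[-0.995, -0.034, 0.092], [-0.033, 0.999, 0.017], [-0.092, 0.014, -0.996]] f [ 1.  -0.7  0.1] g 0.586 q [ 0.42  0.28  1.68 -0.02  1.09 -1.17]
shift mm [24.9 -3.4 99.9] twist 0.0
```

Request:
{"api": "move_arm", "payload": {
  "targets": [
    [0.02, -0.003, 0.03, 0, 35],
    [0.003, 0, 0.03, 0, 35],
    [0, 0, 0.02, 0, 35],
    [0, 0, 0, 0, 35]
  ]
}}

```text
clock: 28.92
ee_pos: [0.4472, 0.3163, 0.0974]
orientation: [[-0.994, -0.035, 0.103], [-0.033, 0.999, 0.021], [-0.104, 0.017, -0.994]]
ft_force: [-0.3, 0.3, -0.0]
gripper_width: 0.586
```

```bash
python3 -c "
from h import *
st();oven(-.247,-.022,.0724)"
```

```text
t 28.93 p [0.4472 0.3163 0.0974] R [[-0.994, -0.035, 0.103], [-0.033, 0.999, 0.021], [-0.104, 0.017, -0.994]] f [-0.3  0.3 -0. ] g 0.586 q [ 0.43  0.34  1.81 -0.03  0.89 -1.16]
shift mm [ 7.3 -1.5 24.3] twist 0.1
```

Request:
{"api": "move_arm", "payload": {
  "targets": [
    [0.007, -0.001, 0.012, 0, 35],
    [0, 0, 0.006, 0, 35],
    [0.001, 0, 0.003, 0, 35]
  ]
}}

```text
clock: 29.3
ee_pos: [0.4439, 0.3159, 0.0776]
orientation: [[-0.993, -0.034, 0.109], [-0.032, 0.999, 0.023], [-0.109, 0.019, -0.994]]
ft_force: [0.4, -0.2, -0.5]
gripper_width: 0.592
```

Request:
{"api": "move_arm", "payload": {
  "targets": [
    [0.001, 0, 0.002, 0, 35],
    [0.001, 0, 0.002, 0, 35]
  ]
}}

```text
clock: 29.55
ee_pos: [0.4425, 0.316, 0.0735]
orientation: [[-0.993, -0.035, 0.109], [-0.032, 0.999, 0.023], [-0.11, 0.02, -0.994]]
ft_force: [-0.0, 1.0, -0.5]
gripper_width: 0.59
```

Request:
{"api": "move_arm", "payload": {
  "targets": [
    [0, 0, 0.002, 0, 35],
    [0, 0, 0.002, 0, 35]
  ]
}}

```text
clock: 29.8
ee_pos: [0.4453, 0.3163, 0.0721]
orientation: [[-0.993, -0.036, 0.115], [-0.033, 0.999, 0.024], [-0.116, 0.02, -0.993]]
ft_force: [-1.7, -6.1, 16.5]
gripper_width: 0.588
```

Request:
{"api": "move_arm", "payload": {
  "targets": [
    [0, 0, -0.001, 0, 66],
    [0, 0, 0, 0, 73],
    [0, 0, 0, 0, 73],
    [0, 0, -0.02, 0, 73],
    [0, 0, -0.04, 0, 73]
  ]
}}

```text
clock: 30.42
ee_pos: [0.4361, 0.3139, 0.1305]
orientation: [[-0.994, -0.035, 0.108], [-0.033, 0.999, 0.021], [-0.109, 0.017, -0.994]]
ft_force: [0.7, 0.2, 0.1]
gripper_width: 0.732
```

Request:
{"api": "move_arm", "payload": {
  "targets": [
    [0, 0, -0.05, 0, 60],
    [0.04, -0.05, -0.03, 0, 50],
    [0, -0.05, 0, 0, 50]
  ]
}}

```text
clock: 30.8
ee_pos: [0.3971, 0.2187, 0.2054]
orientation: [[-0.993, -0.041, 0.113], [-0.038, 0.999, 0.024], [-0.114, 0.019, -0.993]]
ft_force: [0.9, -0.9, 0.2]
gripper_width: 0.498
```

```bash
python3 -c "
from h import *
st();dishes('11.png');oven(-.131-.185,0,.13)
a=cv2.imread('pics/top11.png')[90:280,170:370];b=cv2.imread('pics/scene11.png')[130:290,170:350]
cv2.imwrite('pics/p11.png',cv2.hconcat([cv2.resize(a,(368,350),interpolation=2),cv2.resize(b,(394,350),interpolation=2)]))"
```

```text
t 30.8 p [0.3971 0.2187 0.2054] R [[-0.993, -0.041, 0.113], [-0.038, 0.999, 0.024], [-0.114, 0.019, -0.993]] f [ 0.9 -0.9  0.2] g 0.498 q [ 0.26  0.04  1.89 -0.01  1.1  -1.35]
top crucible_1 0.74 [245.8, 195.0, 24.5, 25.4] bench [0.512 0.331 0.014] tray [0.502 0.328 0.065]
top crucible_1 0.6 [232.8, 167.8, 25.2, 25.9] bench [0.569 0.358 0.014] tray [0.556 0.354 0.065]
top dish_1 0.62 [250.8, 219.9, 27.7, 32.2] bench [0.453 0.317 0.014] tray [0.446 0.315 0.065]
scene crucible_1 0.67 [236.7, 178.5, 24.6, 22.1] bench [0.613 0.381 0.014] tray [0.56  0.36  0.065]
scene crucible_1 0.58 [243.9, 199.0, 29.5, 22.7] bench [0.557 0.342 0.014] tray [0.508 0.324 0.065]
scene dish_1 0.65 [239.7, 221.6, 26.4, 28.5] bench [0.487 0.332 0.014] tray [0.443 0.315 0.065]
shift mm [ 29.8 115.   73. ] twist 0.2
```

View pics/p11.png

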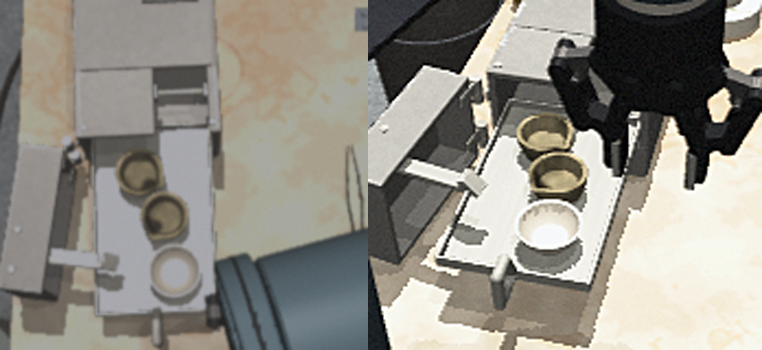

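All three dishes stand upright on the tray, at tray positions of about (+53,+14), (0,-13) and (-60,-22) mm. Next I push the tray home with shut fingers against the front of the handle.

```bash
python3 -c "
from h import *
oven(-.355,0,.14);print(W(-.355,0))"
```

```text
shift mm [ 67.5 115.4  58.8] twist 0.2
[0.33380037 0.33347424]
```

Request:
{"api": "move_arm", "payload": {
  "targets": [
    [0.035, 0.04, 0, 0.2, 0],
    [0.03, 0.04, 0.02, 0, 0],
    [0, 0.035, 0.03, 0, 0],
    [0, 0, 0, 0, 0],
    [0, 0, 0, 0, 0]
  ]
}}

```text
clock: 31.72
ee_pos: [0.3338, 0.3406, 0.1462]
orientation: [[-0.993, -0.038, 0.109], [-0.036, 0.999, 0.023], [-0.11, 0.019, -0.994]]
ft_force: [0.0, -1.2, 0.4]
gripper_width: -0.003
```

```bash
python3 -c "
from h import *
st();oven(-.355,0,.079)"
```

```text
t 31.73 p [0.3338 0.3406 0.1462] R [[-0.993, -0.038, 0.109], [-0.036, 0.999, 0.023], [-0.11, 0.019, -0.994]] f [ 0.  -1.2  0.4] g -0.003 q [ 0.59  0.16  1.91 -0.05  0.96 -0.99]
shift mm [ 7.6 -8.4 66.7] twist 0.3
```

Request:
{"api": "move_arm", "payload": {
  "targets": [
    [0.006, -0.004, 0.035, 0, 0],
    [0.002, -0.004, 0.027, 0, 0],
    [0, 0, 0, 0, 0]
  ]
}}

```text
clock: 32.1
ee_pos: [0.3348, 0.334, 0.0847]
orientation: [[-0.993, -0.038, 0.113], [-0.035, 0.999, 0.025], [-0.114, 0.021, -0.993]]
ft_force: [-0.5, 0.2, 0.3]
gripper_width: -0.001
```

```bash
python3 -c "
from h import *
st();oven(-.336,0,.079)"
```

```text
t 32.1 p [0.3348 0.334  0.0847] R [[-0.993, -0.038, 0.113], [-0.035, 0.999, 0.025], [-0.114, 0.021, -0.993]] f [-0.5  0.2  0.3] g -0.001 q [ 0.58  0.24  2.   -0.06  0.79 -0.99]
shift mm [-17.2  -0.7   7.6] twist 0.2
```

Request:
{"api": "move_arm", "payload": {
  "targets": [
    [-0.012, -0.001, 0.007, 0, 0],
    [-0.012, 0, 0.002, 0, 0],
    [-0.015, 0, 0.002, 0, 0],
    [-0.02, 0, 0.002, 0, 0],
    [-0.025, 0, 0.003, 0, 0]
  ]
}}

```text
clock: 32.72
ee_pos: [0.4251, 0.3368, 0.0813]
orientation: [[-0.993, -0.037, 0.114], [-0.034, 0.999, 0.027], [-0.115, 0.023, -0.993]]
ft_force: [-1.7, 1.6, -1.1]
gripper_width: -0.001
```

```bash
python3 -c "
from h import *
st();oven(-.152,0,.079)"
```

```text
t 32.73 p [0.4251 0.3368 0.0813] R [[-0.993, -0.037, 0.114], [-0.034, 0.999, 0.027], [-0.115, 0.023, -0.993]] f [-1.7  1.6 -1.1] g -0.001 q [ 0.48  0.35  1.85 -0.04  0.83 -1.1 ]
shift mm [-110.6   -0.8   15.1] twist 0.2
```

Request:
{"api": "move_arm", "payload": {
  "targets": [
    [-0.022, 0, 0.004, 0, 0],
    [-0.022, 0, 0.003, 0, 0],
    [-0.02, 0, 0.003, 0, 0],
    [-0.015, 0, 0.002, 0, 0],
    [-0.01, 0, 0.001, 0, 0]
  ]
}}

```text
clock: 33.35
ee_pos: [0.5242, 0.3404, 0.0807]
orientation: [[-0.992, -0.035, 0.118], [-0.032, 0.999, 0.029], [-0.119, 0.025, -0.993]]
ft_force: [-1.3, 1.2, -0.7]
gripper_width: -0.002
```

```bash
python3 -c "
from h import *
st();oven(-.152,0,.079)"
```

```text
t 33.35 p [0.5242 0.3404 0.0807] R [[-0.992, -0.035, 0.118], [-0.032, 0.999, 0.029], [-0.119, 0.025, -0.993]] f [-1.3  1.2 -0.7] g -0.002 q [ 0.41  0.47  1.65 -0.03  0.9  -1.18]
shift mm [-12.2  -0.6   3.2] twist 0.1
```

Request:
{"api": "move_arm", "payload": {
  "targets": [
    [-0.006, 0, 0.001, 0, 0],
    [-0.005, 0, 0.001, 0, 0],
    [-0.004, 0, 0, 0, 0]
  ]
}}

```text
clock: 33.72
ee_pos: [0.5388, 0.3408, 0.0803]
orientation: [[-0.993, -0.035, 0.115], [-0.032, 0.999, 0.029], [-0.116, 0.025, -0.993]]
ft_force: [-9.1, 0.5, 4.0]
gripper_width: 0.002
```

The tray is against its home stop (9 N). I back off, lift, check, and work out the push arc for the door.

Request:
{"api": "move_arm", "payload": {
  "targets": [
    [0.02, 0, -0.002, 0, 0],
    [0.02, 0, -0.02, 0, 0],
    [0, 0, -0.06, 0, 0],
    [0.03, 0, -0.04, 0, 0],
    [0.03, 0, -0.01, 0, 0]
  ]
}}

```text
clock: 34.35
ee_pos: [0.4238, 0.3335, 0.203]
orientation: [[-0.993, -0.035, 0.117], [-0.031, 0.999, 0.029], [-0.118, 0.025, -0.993]]
ft_force: [0.1, -1.0, -0.9]
gripper_width: 0.001
```

```bash
cat >> h.py <<'E'
def fp(th,rho=.135,off=.06):
    return W(-.11-rho*np.sin(th)-off*np.cos(th), .085-rho*np.cos(th)+off*np.sin(th))
E
python3 -c "
from h import *
st();dishes('12.png')
for t in (1.63,1.4,1.2,1.,.8,.6,.4,.2,0): print(t,np.round(fp(t),4))
to(*fp(1.63,off=.09),.2)
c=cam('top');print('bench edge?',atz(c,170,230,0))
a=cv2.imread('pics/top12.png')[90:300,130:330];b=cv2.imread('pics/scene12.png')[100:290,130:350]
cv2.imwrite('pics/p12.png',cv2.hconcat([cv2.resize(a,(358,376),interpolation=2),cv2.resize(b,(435,376),interpolation=2)]))"
```

```text
t 34.35 p [0.4238 0.3335 0.203 ] R [[-0.993, -0.035, 0.117], [-0.031, 0.999, 0.029], [-0.118, 0.025, -0.993]] f [ 0.1 -1.  -0.9] g 0.001 q [ 0.48  0.2   1.71 -0.03  1.11 -1.11]
top dish_1 0.9 [255.7, 132.9, 19.6, 25.8] bench [0.645 0.316 0.014] tray [0.628 0.314 0.065]
scene crucible_1 0.67 [273.9, 151.4, 17.2, 2.8] bench [0.756 0.345 0.014] tray [0.692 0.328 0.065]
scene dish_1 0.55 [266.5, 159.6, 20.8, 20.6] bench [0.692 0.341 0.014] tray [0.633 0.324 0.065]
1.63 [0.4424 0.4901]
1.4 [0.4314 0.458 ]
1.2 [0.4281 0.4287]
1.0 [0.4306 0.3993]
0.8 [0.439 0.371]
0.6 [0.4527 0.3449]
0.4 [0.4714 0.3221]
0.2 [0.4943 0.3035]
0 [0.5204 0.2897]
shift mm [-25.1 186.4   6.4] twist 0.0
bench edge? [0.4678448  0.51386488 0.        ]
```

View pics/p12.png

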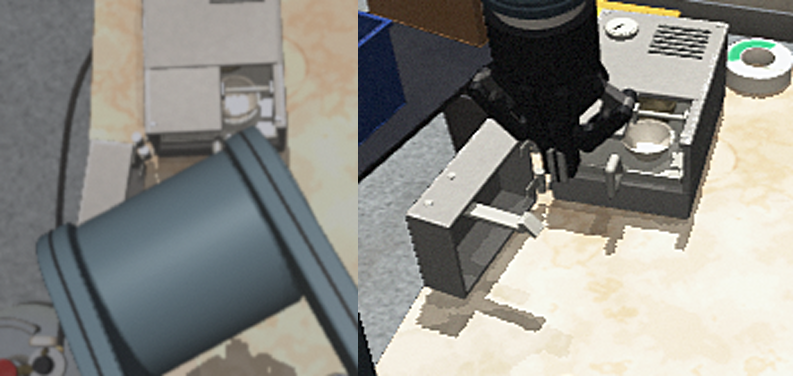

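The tray is home with the white dish visible inside, the handle is in place and the door stands open. I check the shelf's distance before going round the door.

```bash
python3 -c "
from h import *
c=cam('scene')
for z in (0,.1,.2,.3): print(z,np.round(atz(c,131,188.5,z)[:2],3),np.round(atz(c,196.8,135,z)[:2],3))"
```

```text
0 [0.564 0.639] [0.789 0.578]
0.1 [0.469 0.562] [0.661 0.51 ]
0.2 [0.373 0.485] [0.533 0.441]
0.3 [0.277 0.408] [0.404 0.373]
```

Request:
{"api": "move_arm", "payload": {
  "targets": [
    [-0.005, 0.05, 0, 0, 0],
    [-0.005, 0.05, 0, 0, 0],
    [-0.005, 0.05, 0, 0, 0],
    [-0.005, 0.04, 0, 0, 0],
    [0, 0, 0, 0, 0]
  ]
}}

```text
clock: 35.38
ee_pos: [0.4419, 0.5272, 0.1996]
orientation: [[-0.994, -0.028, 0.107], [-0.026, 0.999, 0.02], [-0.108, 0.018, -0.994]]
ft_force: [0.1, -1.3, -0.8]
gripper_width: -0.002
```

```bash
python3 -c "
from h import *
st();to(*fp(1.63,off=.085),.085)"
```

```text
t 35.38 p [0.4419 0.5272 0.1996] R [[-0.994, -0.028, 0.107], [-0.026, 0.999, 0.02], [-0.108, 0.018, -0.994]] f [ 0.1 -1.3 -0.8] g -0.002 q [ 0.74  0.48  1.31 -0.06  1.26 -0.84]
shift mm [ 11.5 -14.2 113.8] twist -0.3
```

Request:
{"api": "move_arm", "payload": {
  "targets": [
    [0.004, -0.004, 0.04, 0, 0],
    [0.004, -0.003, 0.04, 0, 0],
    [0.003, -0.003, 0.03, 0, 0],
    [0, 0, 0, 0, 0]
  ]
}}

```text
clock: 35.88
ee_pos: [0.4446, 0.5153, 0.0832]
orientation: [[-0.994, -0.026, 0.105], [-0.024, 1.0, 0.016], [-0.105, 0.013, -0.994]]
ft_force: [0.7, 0.3, 1.0]
gripper_width: 0.002
```

```bash
python3 -c "
from h import *
st();R=r.get_obs()['orientation']
p=np.array(r.get_obs()['ee_pos'])
for t in (1.4,1.2,1.,.8,.6):
    q=np.array([*fp(t),.085]);print(t,np.round((np.array(R).T@(q-p))*1000,1));p=q"
```

```text
t 35.88 p [0.4446 0.5153 0.0832] R [[-0.994, -0.026, 0.105], [-0.024, 1.0, 0.016], [-0.105, 0.013, -0.994]] f [0.7 0.3 1. ] g 0.002 q [ 0.72  0.57  1.46 -0.07  1.02 -0.84]
1.4 [ 14.3 -56.9  -4.1]
1.2 [  4.  -29.2  -0.8]
1.0 [ -1.8 -29.4  -0.2]
0.8 [ -7.6 -28.5   0.4]
0.6 [-13.1 -26.4   1. ]
```

Request:
{"api": "move_arm", "payload": {
  "targets": [
    [0.004, -0.02, -0.001, 0, 0],
    [0.005, -0.019, -0.001, 0, 0],
    [0.005, -0.018, -0.001, 0, 0],
    [0.004, -0.029, 0, 0, 0],
    [-0.002, -0.029, 0, 0, 0]
  ]
}}

```text
clock: 36.5
ee_pos: [0.4355, 0.3996, 0.0898]
orientation: [[-0.993, -0.026, 0.114], [-0.023, 0.999, 0.024], [-0.114, 0.021, -0.993]]
ft_force: [-0.1, 0.7, -0.9]
gripper_width: -0.001
```

```bash
python3 -c "
from h import *
st();R=r.get_obs()['orientation']
p=np.array(r.get_obs()['ee_pos'])
for t in (.8,.6,.4,.2,.1):
    q=np.array([*fp(t),.085]);print(t,np.round((np.array(R).T@(q-p))*1000,1));p=q"
```

```text
t 36.5 p [0.4355 0.3996 0.0898] R [[-0.993, -0.026, 0.114], [-0.023, 0.999, 0.024], [-0.114, 0.021, -0.993]] f [-0.1  0.7 -0.9] g -0.001 q [ 0.58  0.42  1.71 -0.05  0.9  -0.99]
0.8 [ -2.2 -28.8   4.5]
0.6 [-13.1 -26.4   0.9]
0.4 [-18.  -23.3   1.6]
0.2 [-22.3 -19.2   2.1]
0.1 [-12.4  -7.8   1.3]
```

Request:
{"api": "move_arm", "payload": {
  "targets": [
    [-0.002, -0.028, 0.004, 0, 0],
    [-0.013, -0.026, 0.001, 0, 0],
    [-0.018, -0.023, 0.002, 0, 0]
  ]
}}

```text
clock: 36.88
ee_pos: [0.4734, 0.3215, 0.0905]
orientation: [[-0.992, -0.026, 0.12], [-0.022, 0.999, 0.028], [-0.12, 0.025, -0.992]]
ft_force: [-1.1, 1.0, -0.3]
gripper_width: -0.002
```

```bash
python3 -c "
from h import *
st();R=r.get_obs()['orientation']
p=np.array(r.get_obs()['ee_pos'])
for t in (.3,.2,.1,.05,0):
    q=np.array([*fp(t,off=.057),.085]);print(t,np.round((np.array(R).T@(q-p))*1000,1));p=q
c=cam('scene');cv2.imwrite('pics/p13.png',cv2.resize(c['img'][90:250,170:350],None,fx=3,fy=3,interpolation=2))"
```

```text
t 36.88 p [0.4734 0.3215 0.0905] R [[-0.992, -0.026, 0.12], [-0.022, 0.999, 0.028], [-0.12, 0.025, -0.992]] f [-1.1  1.  -0.3] g -0.002 q [ 0.42  0.38  1.77 -0.03  0.87 -1.16]
0.3 [-10.9 -10.5   6.6]
0.2 [-11.7  -8.8   1.2]
0.1 [-12.5  -7.5   1.3]
0.05 [-6.5 -3.3  0.7]
0 [-6.7 -3.   0.7]
```

View pics/p13.png

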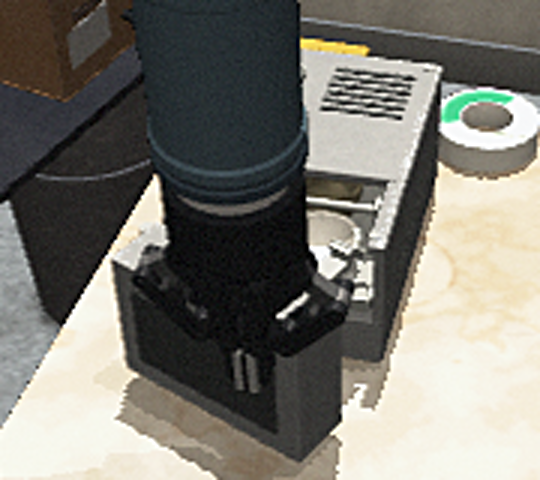

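The door follows the finger and stands at about 0.35 rad. On to shut.

Request:
{"api": "move_arm", "payload": {
  "targets": [
    [-0.011, -0.01, 0.004, 0, 0],
    [-0.012, -0.009, 0.002, 0, 0],
    [-0.012, -0.007, 0.001, 0, 0],
    [-0.006, -0.003, 0.001, 0, 0]
  ]
}}

```text
clock: 37.42
ee_pos: [0.514, 0.2915, 0.0872]
orientation: [[-0.994, -0.023, 0.108], [-0.02, 0.999, 0.029], [-0.109, 0.026, -0.994]]
ft_force: [-0.1, -0.1, 0.5]
gripper_width: 0.003
```

Request:
{"api": "move_arm", "payload": {
  "targets": [
    [-0.005, -0.001, 0.001, 0, 0],
    [-0.005, 0, 0.001, 0, 0]
  ]
}}

```text
clock: 37.67
ee_pos: [0.5251, 0.2905, 0.0861]
orientation: [[-0.994, -0.024, 0.108], [-0.021, 0.999, 0.028], [-0.109, 0.026, -0.994]]
ft_force: [-0.0, -0.5, 0.1]
gripper_width: 0.0
```

Request:
{"api": "move_arm", "payload": {
  "targets": [
    [-0.005, 0, 0.001, 0, 0],
    [-0.004, 0, 0.001, 0, 0]
  ]
}}

```text
clock: 37.92
ee_pos: [0.5256, 0.2905, 0.0838]
orientation: [[-0.996, -0.024, 0.089], [-0.022, 0.999, 0.026], [-0.09, 0.024, -0.996]]
ft_force: [-14.8, -1.1, 10.8]
gripper_width: 0.002
```

Request:
{"api": "move_arm", "payload": {
  "targets": [
    [-0.003, 0, 0, 0, 0],
    [0.02, 0, -0.002, 0, 0],
    [0.04, 0, -0.03, 0, 0],
    [0.05, 0, -0.04, 0, 0],
    [0.04, 0.04, -0.04, 0, 0]
  ]
}}

```text
clock: 38.55
ee_pos: [0.3718, 0.3198, 0.1797]
orientation: [[-0.996, -0.019, 0.085], [-0.017, 1.0, 0.024], [-0.085, 0.022, -0.996]]
ft_force: [1.1, 0.5, 0.9]
gripper_width: 0.002
```

Request:
{"api": "move_arm", "payload": {
  "targets": [
    [0.05, 0.04, -0.02, 0, 0],
    [0.05, 0.04, 0, 0, 0],
    [0, 0.05, 0, 0, 0],
    [0, 0.05, 0, 0, 0]
  ]
}}

```text
clock: 39.05
ee_pos: [0.2713, 0.5011, 0.2024]
orientation: [[-0.995, -0.02, 0.098], [-0.016, 0.999, 0.035], [-0.099, 0.033, -0.995]]
ft_force: [1.3, -0.2, -1.1]
gripper_width: -0.003
```

```bash
python3 -c "
from h import *
st();dishes('14.png')
x=X0
c=cam('top')
for n,a,b in(('dl',-.156,.075),('dr',-.156,-.075),('sr',-.11,-.075)): print(n,np.round(proj(c,[*W(a,b),.11]),1))
for t in ('oven_hook','salt_jar','file_1','tweezers_1'):
    for n in('top','scene'):
        m=r.masks_of(n,t)
        if m: print(t,n,np.round(m[0]['rect'],1),round(m[0]['confidence'],2))
a=cv2.imread('pics/top14.png')[100:210,190:300];b=cv2.imread('pics/scene14.png')[95:225,205:325]
cv2.imwrite('pics/p14.png',cv2.hconcat([cv2.resize(a,(400,400),interpolation=2),cv2.resize(b,(369,400),interpolation=2)]))"
```

```text
t 39.05 p [0.2713 0.5011 0.2024] R [[-0.995, -0.02, 0.098], [-0.016, 0.999, 0.035], [-0.099, 0.033, -0.995]] f [ 1.3 -0.2 -1.1] g -0.003 q [ 0.91  0.28  1.61 -0.06  1.17 -0.65]
scene crucible_1 0.68 [272.4, 150.0, 21.5, 6.9] bench [0.754 0.343 0.014] tray [0.69  0.326 0.065]
scene dish_1 0.52 [267.5, 159.1, 21.1, 12.1] bench [0.709 0.343 0.014] tray [0.648 0.325 0.065]
dl [210.5 188.4]
dr [290.8 185.5]
sr [289.9 161.7]
oven_hook top [260.1 130.5  13.9  32.9] 0.59
oven_hook scene [277.  153.4   6.8  18.8] 0.45
salt_jar top [308.  300.6  24.1  25.5] 0.56
salt_jar scene [272.2 301.6  34.1  46.5] 0.73
file_1 top [172.4 303.6 126.1  20. ] 0.74
file_1 scene [125.8 296.3 141.9  25.8] 0.86
tweezers_1 top [363.4 197.9   5.6  37.9] 0.54
tweezers_1 scene [365.8 223.2   7.5  51.1] 0.58
```

View pics/p14.png

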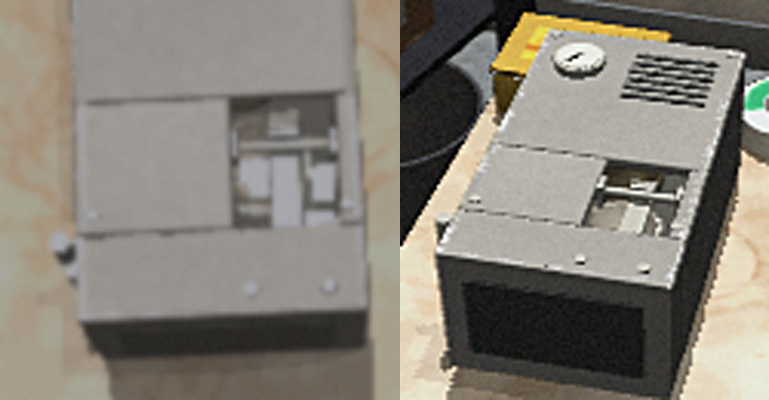

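The door is shut flush and the hook's tooth stands behind the strike pin, as in the first picture. The jar and file haven't moved. Handing in.

```bash
python3 -c "
from h import *
print(r.job_done());st()"
```

```text
the job is handed in; nothing more can be done
None
the job is handed in; nothing more can be done
```

I did the whole job in about 39 s of robot time and handed it in; no verdict was reported. I pressed the hook down, swung the door open to about 1.63 rad and pulled the tray to its stop. Then I stood all three dishes on it (two grey, one white), pushed it home, and shut the door.

**Last checks:**
- **Door and hook:** the final pictures show the door flush and the hook's tooth behind the strike pin, matching the first picture. I judged both by eye; no joint angles are given.
- **Tray:** it met its home stop at about 9 N.
- **Dishes:** with the tray out, both cameras showed them upright and well inside the limits. Inside the shut oven they are only partly visible, so there I go by the last clear views.
- **Jar and file:** both matched their starting positions to within a few pixels.
- **Tweezers:** the top camera found them where they began, but its outline was rough. The scene camera's two readings disagreed: the first caught almost nothing of them. I didn't pin down their position more closely than that.

**What went wrong on the way:**
- The first grasp of the near crucible missed. The dish was about 2 cm to one side afterwards, either knocked there or pushed by a finger. I measured it again and the second grasp held.
- The tool leaned up to about 0.11 rad during the later moves, which did no visible harm.

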